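# Reload the cassette magazine

### The arm

A 7-joint arm with a two-finger parallel gripper is mounted at the origin on the work surface. World frame = base frame: x ahead of the robot, y to its left, z up, the work surface at z = 0. Lengths are in m, angles in rad, forces in N, time in s.
With the tool pointing down it reaches from about 0.425 to 0.925 m from the base axis. Payload 6.8 kg.
Tool frame: the origin (TCP) lies on the mounting face of the last link; the fingertips stand 173 mm ahead of it and the grasp point (between the pads) lies 155 mm ahead of it; z points along the fingers, y is the direction in which the jaws open and shut (so a half turn about z gives the same grasp; the last joint's range is limited). The gripper opens to 85 mm and grips with 20 to 120 N. Pads are 22 mm wide; open, the fingers measure 114 mm over their backs; the gripper's body (76 mm by 85 mm) begins 54 mm behind the grasp point. The pads swing forward as they close: fully open they stand 13 mm farther back than shut.
Start: joints at [-1.28, 0.477, 0.022, 1.555, -0.011, 1.109, -0.083], TCP at [0.262, 0.622, 0.405] pointing down, gripper open.
Joint ranges: [-2.96, 2.96], [-0.34, 2.1], [-1.41, 1.46], [0.24, 2.44], [-1.37, 4.51], [0.17, 1.92], [-2.96, 2.96]. Speed limits (rad/s): [2.39, 2.39, 3.14, 3.14, 3.14, 3.14, 3.14].

### API

Orientations are given as a unit quaternion [w, x, y, z].
In Python, from station import sensors, read_camera, bot gives the robot as it stands. The module is installed in compiled form; this text tells all that it offers.
- The arm moves only by the tool play_rows, never from a script. Its argument "commands" is a list of rows, each a list of 4 numbers: the shift along the tool's x, y, z in m, then the turn about the tool's z in degrees. A call has 1 to 20 rows; each row shifts and turns the commanded pose from where the row before left it, along the tool's axes as they then stand; what a row does not reach is not made up. A row lasts 1/10 s, in which the tool goes at most 50 mm and 8.59 degrees, less where a joint would pass 70% of its speed; a pose out of reach is approached as far as the arm can. A call with a gripper value outside its range is refused whole. "claw" is the finger opening in m, from 0 to 0.0854, set as the call begins (left out, the last holds). The fingers move at their own pace and stop on an object; "force" is the grip in N (left out, the last holds). Time passes only in rows, so rows that do not move let the fingers close. It gives the time, the measured TCP pose, the force and the opening at its end, in the units of the state.
- sensors.get_obs(): the state, without advancing time (a new reading comes with each control period).
- read_camera(name): name is "side" or "top"; returns a dict with "frame" (400x640x3 uint8, blue, green, red), "depth" (400x640 float32, m along the optical axis (not along the pixel's ray), 0 where there is no reading), "fx", "fy", "cx", "cy" (pixels), "rvec" (rotation vector, rad) and "tvec" (3), from world to camera coordinates, as OpenCV has them. Camera axes: x right, y down, z forward; pixel columns grow to the right and rows downward; lengths in m; the calibration is good to about 2 mm. A picture is of the moment at which its call begins.
- bot.hand_in(): hands the job in, once; it reports no verdict.
The state is a dict: "t": time; "q": joint angles; "joint_vel": joint speeds; "joint_torque": joint torques, N m; "eef_pos": TCP position; "tool_rot": TCP orientation; "contact_force": force on the tool from outside, world axes, zero at the start; "torque": the same for the moment, N m; "gripper_width": opening from 0.0 (shut) to 1.0 (fully open).
Only numpy, scipy, OpenCV 4.12 (cv2) and the standard library are available. Lean on these libraries where they do the work, as an engineer would, in place of code of your own. Each camera call takes 0.05 s, during which the arm holds its last target.

### The job

Reload the microscope's cassette magazine: pull its sprung follower back and push the knob sideways fully into the holding notch so that it stays open by itself, take every spent (orange) cassette out of the lane and put it flat in the steel discard tray, and set every fresh (teal) cassette from the warming plate flat in the lane, fins up and square to it. Only when all that is done, free the knob from the notch and let the follower close, so that it presses the fresh row against the stop. Leave the other things on the bench alone.

Things in the scene. Friction and masses are not known exactly. Their poses are not given: they have to be found in the camera images.
- fresh_1: Fresh sample cassette: white body 48 (x) x 64 (y) x 18 mm; on its middle a teal upright grip fin 34 (x) x 12 (y) mm, from 18 to 54 mm high. About 0.11 kg. Origin: centre of the underside, z up. Same either way round. Grip the fin from above across its 12 mm (fingers closing along y), 42 mm above the underside. Starts on the dark warming plate; some of the four may be absent.
- fresh_2: Fresh sample cassette: white body 48 (x) x 64 (y) x 18 mm; on its middle a teal upright grip fin 34 (x) x 12 (y) mm, from 18 to 54 mm high. About 0.11 kg. Origin: centre of the underside, z up. Same either way round. Grip the fin from above across its 12 mm (fingers closing along y), 42 mm above the underside. Starts on the dark warming plate; some of the four may be absent.
- fresh_3: Fresh sample cassette: white body 48 (x) x 64 (y) x 18 mm; on its middle a teal upright grip fin 34 (x) x 12 (y) mm, from 18 to 54 mm high. About 0.11 kg. Origin: centre of the underside, z up. Same either way round. Grip the fin from above across its 12 mm (fingers closing along y), 42 mm above the underside. Starts on the dark warming plate; some of the four may be absent.
- fresh_4: Fresh sample cassette: white body 48 (x) x 64 (y) x 18 mm; on its middle a teal upright grip fin 34 (x) x 12 (y) mm, from 18 to 54 mm high. About 0.11 kg. Origin: centre of the underside, z up. Same either way round. Grip the fin from above across its 12 mm (fingers closing along y), 42 mm above the underside. Starts on the dark warming plate; some of the four may be absent.
- spent_1: Spent sample cassette: white body 48 (x) x 64 (y) x 18 mm; on its middle an orange upright grip fin 34 (x) x 12 (y) mm, from 18 to 54 mm high. About 0.11 kg. Origin: centre of the underside, z up. Same either way round. Grip the fin from above across its 12 mm (fingers closing along y), 42 mm above the underside. Starts in the lane.
- spent_2: Spent sample cassette: white body 48 (x) x 64 (y) x 18 mm; on its middle an orange upright grip fin 34 (x) x 12 (y) mm, from 18 to 54 mm high. About 0.11 kg. Origin: centre of the underside, z up. Same either way round. Grip the fin from above across its 12 mm (fingers closing along y), 42 mm above the underside. Starts in the lane.
- magazine: Fixed aluminium magazine 310 mm long (x); origin on the bench, mid-length, on the lane's centre line. Open-topped lane along x: floor at 6 mm, 70 mm wide (cassettes lie with their x along it, 3 mm play each side), side walls 16 mm high, stop wall 28 mm high at the -x end. Rail along the -y side, y -70 to -92 mm, 44 mm high, with the holding notch (yellow floor) near its +x end.
- stop_face (a point): Middle of the stop wall's face at the lane floor, x = -130 mm in the magazine's frame, same axes; a cassette that touches the stop has its origin 24 mm from it along +x. The lane holds four fresh cassettes when the follower is in its notch.
- follower (a joint): Sprung follower in the lane (grey block 36 mm long, 31 mm high): distance in m from the stop face to its face, 0 to 0.24; grows as it is pulled back along the magazine's +x. The spring always drives it to the stop with 5.5 to 8.5 N, damped to about 0.25 m/s.
- latch (a joint): Sideways shift in m of the follower's knob and cross pin, 0 to 0.020, towards the magazine's -y (into the notch); light friction, no spring. The rail lets the pin in only at follower 0.2185 to 0.24 (0.230 is good). Pushed in by 0.020 and let go, it settles on the notch's slanted face at follower about 0.215 and stays. To free it, pull back to about 0.224, then shift to 0.
- knob (a point): Gripping point of the black upright knob, a cylinder of 20 mm diameter from 40 to 87 mm above the bench; the point is on its axis at 68 mm, axes as the magazine's. In the magazine's frame x = follower - 0.112, y = -latch (m).
- follower_face (a point): Middle of the follower's pushing face, 16 mm above the bench, axes as the magazine's; a cassette that touches it has its origin 24 mm from it towards -x.
- warmer: Fixed dark grey warming plate 170 (x) x 210 (y) x 4 mm; origin at the centre of its underside, on the bench. It and the tray may change sides.
- tray: Fixed shallow steel discard tray 170 (x) x 210 (y) mm, 14 mm high, walls 4 mm thick, inner floor about 4 mm above the bench. Origin at the centre of its underside, on the bench.
- specimen_cup: Specimen cup with red lid, 58 mm diameter, 50 mm high. Bystander; origin at the centre of its underside.
- reagent_bottle: White bottle with blue cap, 64 mm diameter, 110 mm high. Bystander; origin at the centre of its underside.
- amber_jar: Brown glass jar, 70 mm diameter, 90 mm high. Bystander; origin at the centre of its underside.
- tube_block: Aluminium block with capped tubes, 60 x 120 x 70 mm. Bystander; origin at the centre of its underside.
- counter: Black pocket calculator, 100 x 55 x 23 mm. Bystander; origin at the centre of its underside.

How it is judged:
By the outcome, as a careful person would: the job done as asked, in the order asked, and still so for the second after the job is handed in, with the robot touching nothing.
Of fresh_1, fresh_2, fresh_3, fresh_4 only 2 to 4 are there at a start; the rules pass over those that are not, and their reading is None.
At some moment in a run one of fresh_1, fresh_2, fresh_3, fresh_4 may be knocked a few centimetres aside while the robot is not near it.
Once in a run the grip may slacken for a moment while it holds something.
It also fails if it takes over 210 s, if anything falls off the work surface, if the arm or the gripper's body presses on something with over 40 N, if the wrist force passes 120 N, or if a joint passes its speed limit or range.

## Working session

There is one attempt and no reset: what is moved stays moved. The work goes in short steps, Python scripts to look and compute and a tool call to move; the robot and the scene stay as the last step left them, time stands still between calls to the robot, and variables do not carry over. Pictures are saved under pics/ and viewed, and the job is handed in when it is done.

Besides the shell and the picture viewer there is one more tool, called after "Call:" as name(argument=value, ...), one argument or row to a line, values as JSON. play_rows: Moves the arm, as the interface text tells. Its arguments: {"type":"object","properties":{"commands":{"type":"array"},"claw":{"type":"number"},"force":{"type":"number"}},"required":["commands"]}

```bash
mkdir -p pics; ls
python3 - <<'E'
from station import sensors, read_camera, bot
import cv2
o=sensors.get_obs()
for k,v in o.items(): print(k,v)
for n in ("top","side"):
    c=read_camera(n); cv2.imwrite(f"pics/{n}0.png",c["frame"]); print(n,c["fx"],c["fy"],c["cx"],c["cy"],c["rvec"],c["tvec"])
E
```

```text
pics
t 0.0
q [-1.2801057   0.47782108  0.02234508  1.5564361  -0.01152757  1.1092365
 -0.08305976]
joint_vel [ 0.00047327  0.00049818 -0.00051708 -0.00102357 -0.00040957 -0.00164765
 -0.00133827]
joint_torque [ 7.36382594e-05 -5.96450007e+01  1.60798229e+00 -2.81200057e+01
  1.23994367e-02  9.16169083e-03 -2.87181479e-05]
eef_pos [0.26199454 0.62179938 0.40371792]
tool_rot [-1.21510046e-04  1.98054556e-01  9.80190597e-01 -8.78190106e-04]
contact_force [-0.70327022  0.57161277 -0.34718634]
torque [-0.00313424  0.00834968 -0.02813562]
gripper_width 0.996546762382354
top 403.92984573421484 403.92984573421484 321.72348081771605 201.92366260688428 [ 2.12637176 -2.16928581  0.10781978] [0.02037189 0.53109483 1.026137  ]
side 364.0157122944242 364.0157122944242 316.1657132403644 195.30674024477665 [ 2.37514674 -0.38032177  0.14754065] [-0.51803013  0.16565374  0.98226027]
```

View pics/top0.png

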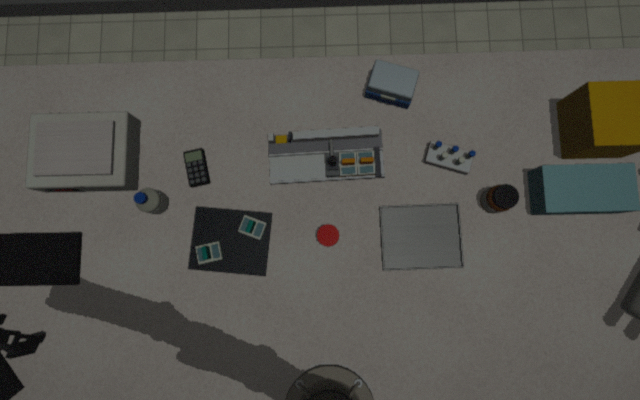

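View pics/side0.png

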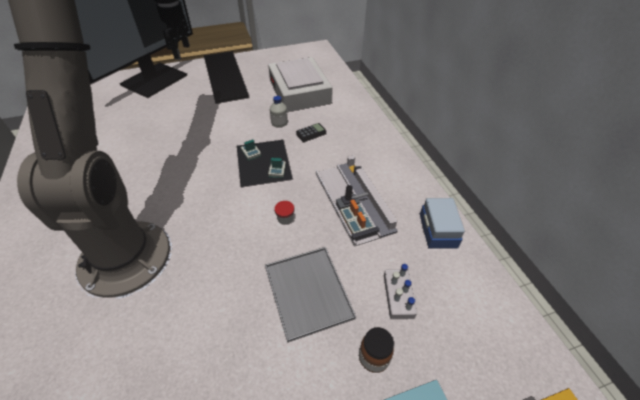

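```bash
cat > h.py <<'E'
import numpy as np, cv2
from station import sensors, read_camera, bot
def cam(n):
    c=read_camera(n); R,_=cv2.Rodrigues(np.array(c["rvec"],float)); c["R"]=R; c["t"]=np.array(c["tvec"],float).ravel(); c["C"]=-R.T@c["t"]
    return c
def ray(c,uv,z):
    uv=np.atleast_2d(np.array(uv,float)); d=np.c_[(uv[:,0]-c["cx"])/c["fx"],(uv[:,1]-c["cy"])/c["fy"],np.ones(len(uv))]@c["R"]
    s=(z-c["C"][2])/d[:,2]; return c["C"]+d*s[:,None]
def proj(c,P):
    P=np.atleast_2d(np.array(P,float)); q=P@c["R"].T+c["t"]; return np.c_[q[:,0]/q[:,2]*c["fx"]+c["cx"],q[:,1]/q[:,2]*c["fy"]+c["cy"]]
def cloud(c):
    d=c["depth"]; v,u=np.mgrid[0:400,0:640]; P=np.stack([(u-c["cx"])/c["fx"]*d,(v-c["cy"])/c["fy"]*d,d],-1)
    return (P-c["t"])@c["R"]
def crop(c,x0,y0,x1,y1,name,k=5):
    f=c["frame"][y0:y1,x0:x1]; cv2.imwrite("pics/"+name,cv2.resize(f,None,fx=k,fy=k,interpolation=cv2.INTER_CUBIC))
E
python3 - <<'E'
from h import *
c=cam("top"); print(c["C"]); crop(c,260,120,390,190,"mag0.png",6); crop(c,180,195,280,285,"wm0.png",6)
s=cam("side"); print(s["C"]); crop(s,310,145,400,245,"mags0.png",6); crop(s,230,130,300,190,"wms0.png",8)
for n,cc in(("top",c),("side",s)):
    print(n)
    hsv=cv2.cvtColor(cc["frame"],cv2.COLOR_BGR2HSV); P=cloud(cc)
    for nm,lo,hi in(("teal",(75,90,50),(100,255,255)),("orange",(5,150,100),(20,255,255)),("yellow",(21,150,80),(32,255,255)),("red",(0,150,100),(4,255,255))):
        m=cv2.inRange(hsv,np.array(lo),np.array(hi)); k,l,st,ce=cv2.connectedComponentsWithStats(m)
        for i in range(1,k):
            if st[i,4]>=8: print(nm,st[i],ce[i].round(1),np.median(P[l==i],0).round(3))
E
```

```text
[ 0.40200729 -0.01222316  1.08336264]
[ 0.32336789 -0.67589003  0.83620422]
top
teal [245 220   9  13  62] [248.8 225.8] [0.47  0.196 0.057]
teal [201 246   6  14  61] [203.5 252.8] [0.404 0.312 0.058]
orange [343 159  12   3  33] [348.5 160. ] [ 0.635 -0.061  0.06 ]
orange [362 158  11   3  31] [366.8 158.9] [ 0.637 -0.11   0.059]
yellow [ 589   81   51   65 3066] [615.4 112. ] [ 0.72  -0.696  0.139]
yellow [276 135  11   8  75] [280.8 138.9] [0.709 0.118 0.013]
red [318 225  21  21 278] [328.  235.1] [ 0.444 -0.005  0.05 ]
side
teal [245 141   8   4  19] [248.6 142.3] [0.407 0.302 0.056]
teal [271 158  11   4  38] [275.7 159.4] [0.472 0.191 0.056]
orange [350 166   4   5  14] [351.8 168.1] [0.708 0.12  0.013]
orange [351 200   7  10  40] [353.8 204.4] [ 0.636 -0.066  0.058]
orange [357 212   8  10  42] [360.8 216.5] [ 0.638 -0.111  0.058]
yellow [544 389  32  11 182] [562.4 395.9] [ 0.781 -0.647  0.14 ]
red [275 202  18  14 208] [283.9 208.4] [ 0.445 -0.01   0.049]
```

View pics/mag0.png

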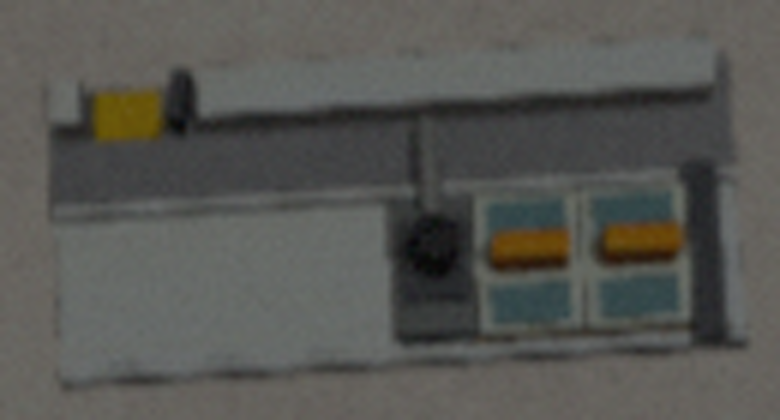

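View pics/wm0.png

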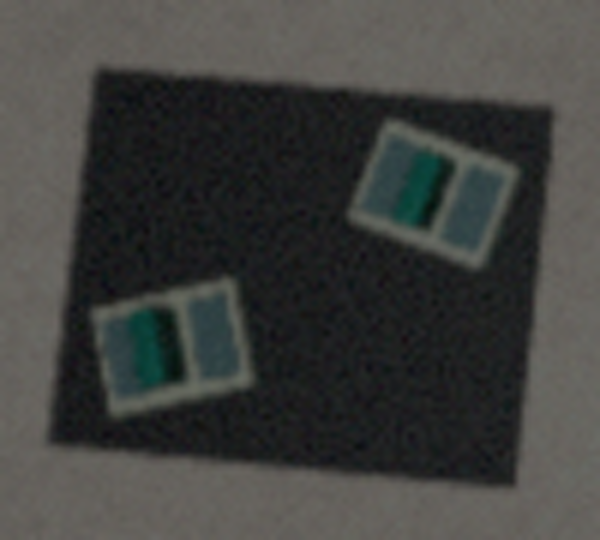

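View pics/mags0.png

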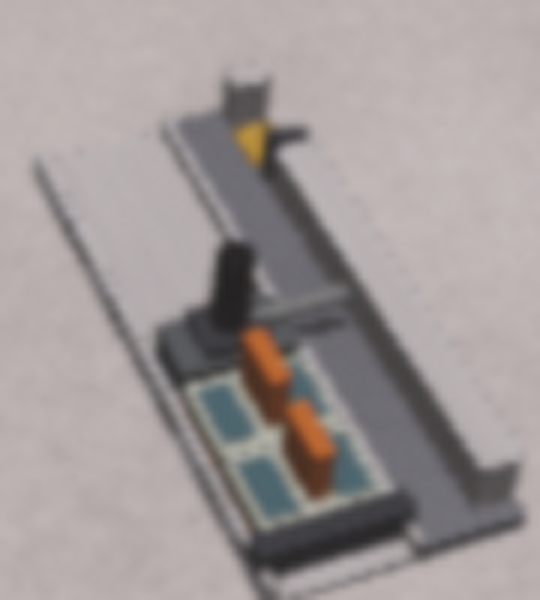

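View pics/wms0.png

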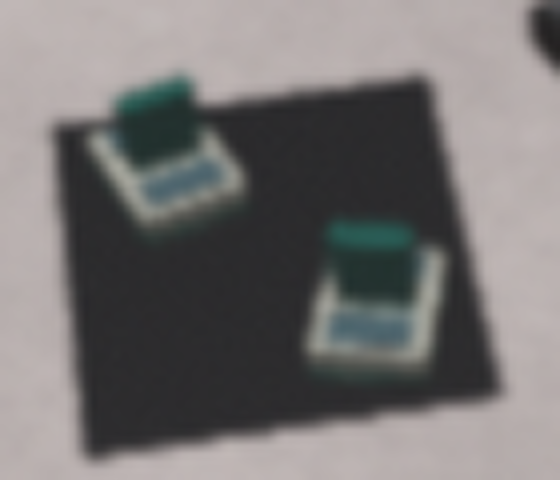

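Run:
```python
from h import *
for n in("top","side"):
    c=cam(n); P=cloud(c); 
    box=(P[...,0]>.57)&(P[...,0]<.78)&(P[...,1]>-.2)&(P[...,1]<.2)
    for lo,hi,nm in((.035,.050,"rail"),):
        m=box&(P[...,2]>lo)&(P[...,2]<hi)&(P[...,0]>.69)
        Q=P[m]; print(n,nm,len(Q),Q[:,2].mean().round(4)); r=cv2.minAreaRect(Q[:,:2].astype(np.float32)); print(r, cv2.boxPoints(r).round(4).tolist())
    z=P[...,2]
    print(np.histogram(z[box],bins=np.arange(-.006,.1,.004)))
    # knob
    m=box&(z>.07)&(z<.1); print("knob",P[m].mean(0).round(4),P[m].min(0).round(3),P[m].max(0).round(3),m.sum())
    if n=="top":
        # height profile transverse
        for y in(.02,.05,.08):
            k=box&(abs(P[...,1]-y)<.0025); o=np.argsort(P[k][:,0]); print(y,[(round(a,3),round(b,3)) for a,_,b in P[k][o]])
```

```text
top rail 861 0.0429
((0.7081500291824341, 0.002786397933959961), (0.03773359954357147, 0.2936657667160034), 1.9420539140701294) [[0.6843000054359436, 0.14890000224113464], [0.6942999958992004, -0.1446000039577484], [0.7319999933242798, -0.14329999685287476], [0.722000002861023, 0.1501999944448471]]
(array([1156, 3333, 1397,  965, 1050,  474,  245,  513,  307,  130,   90,
        300,  580,   75,   10,   40,   81,   15,    3,    4,    1,    1,
         30,   19,    2,    0]), array([-0.006, -0.002,  0.002,  0.006,  0.01 ,  0.014,  0.018,  0.022,
        0.026,  0.03 ,  0.034,  0.038,  0.042,  0.046,  0.05 ,  0.054,
        0.058,  0.062,  0.066,  0.07 ,  0.074,  0.078,  0.082,  0.086,
        0.09 ,  0.094,  0.098]))
knob [ 0.6335 -0.0185  0.085 ] [ 0.625 -0.027  0.072] [ 0.644 -0.009  0.091] 57
0.02 [(np.float64(0.571), np.float64(0.001)), (np.float64(0.574), np.float64(-0.002)), (np.float64(0.576), np.float64(0.001)), (np.float64(0.579), np.float64(0.001)), (np.float64(0.579), np.float64(0.0)), (np.float64(0.582), np.float64(-0.001)), (np.float64(0.582), np.float64(-0.001)), (np.flo
[... 15936 characters left out ...]
, 1.601446509361267) [[0.685699999332428, 0.14710000157356262], [0.6940000057220459, -0.14900000393390656], [0.7333999872207642, -0.14790000021457672], [0.7250999808311462, 0.14820000529289246]]
(array([ 850, 1969,  633,  416,  715,  254,  192,  386,  208,  125,  117,
        263,  351,   27,   23,   36,   65,    6,    7,    7,    5,    8,
         18,   13,    0,    0]), array([-0.006, -0.002,  0.002,  0.006,  0.01 ,  0.014,  0.018,  0.022,
        0.026,  0.03 ,  0.034,  0.038,  0.042,  0.046,  0.05 ,  0.054,
        0.058,  0.062,  0.066,  0.07 ,  0.074,  0.078,  0.082,  0.086,
        0.09 ,  0.094,  0.098]))
knob [ 0.6357 -0.0256  0.0818] [ 0.627 -0.033  0.07 ] [ 0.645 -0.014  0.088] 51
```

Run:
```python
from h import *
est={}
for n in("top","side"):
    c=cam(n); P=cloud(c); z=P[...,2]
    box=(P[...,0]>.69)&(P[...,0]<.75)&(P[...,1]>-.14)&(P[...,1]<.09)&(z>.038)&(z<.05)
    # rail top: pixels -> rays at z=.044
    v,u=np.nonzero(box); Q=ray(c,np.c_[u,v],.044)
    l=cv2.fitLine(Q[:,:2].astype(np.float32),cv2.DIST_HUBER,0,.001,.001).ravel()
    d=l[:2]*np.sign(l[1]); nrm=np.array([d[1],-d[0]])
    off=(Q[:,:2]-l[2:])@nrm
    print(n,"yaw",np.degrees(np.arctan2(d[1],d[0])).round(2),"rail centre x at y=0",(l[2]-d[0]/d[1]*l[3]).round(4),"width",np.percentile(off,[1,99]).round(4))
    # knob dark top
    m=(P[...,0]>.61)&(P[...,0]<.66)&(P[...,1]>-.05)&(P[...,1]<.01)&(z>.078); v,u=np.nonzero(m); 
    print("knob top",ray(c,[[u.mean(),v.mean()]],.087).round(4), (u.min(),u.max(),v.min(),v.max()))
    hsv=cv2.cvtColor(c["frame"],cv2.COLOR_BGR2HSV); o=cv2.inRange(hsv,(5,130,60),(20,255,255))>0
    m=o&(z>.05)&(z<.07)&(P[...,0]>.6)&(P[...,0]<.68); k,lab,st,ce=cv2.connectedComponentsWithStats(m.astype(np.uint8))
    for i in range(1,k):
        if st[i,4]>5: print("fin",st[i],ray(c,ce[i],.060).round(4))
    # stop wall top z=.028
    m=(P[...,0]>.6)&(P[...,0]<.67)&(P[...,1]>-.17)&(P[...,1]<-.125)&(z>.022)&(z<.033); v,u=np.nonzero(m)
    if len(u): Q=ray(c,np.c_[u,v],.028); print("stop",np.percentile(Q,[2,50,98],axis=0).round(4).tolist())
```

```text
top yaw 92.11 rail centre x at y=0 0.7144 width [-0.0123  0.0116]
knob top [[ 0.6343 -0.0184  0.087 ]] (np.int64(328), np.int64(335), np.int64(155), np.int64(162))
fin [361 157  13   5  52] [[ 0.6368 -0.1111  0.06  ]]
fin [342 158  13   5  53] [[ 0.6346 -0.0615  0.06  ]]
stop [[0.6007, -0.1464, 0.028], [0.6331, -0.1371, 0.028], [0.6684, -0.1251, 0.028]]
side yaw 92.15 rail centre x at y=0 0.7149 width [-0.0158  0.0118]
knob top [[ 0.6345 -0.027   0.087 ]] (np.int64(346), np.int64(352), np.int64(185), np.int64(191))
fin [351 200   7  11  48] [[ 0.6357 -0.0686  0.06  ]]
fin [358 212   8  11  47] [[ 0.6374 -0.1159  0.06  ]]
stop [[0.6021, -0.1543, 0.028], [0.634, -0.1418, 0.028], [0.667, -0.127, 0.028]]
```

```bash
cat >> h.py <<'E'
from scipy.spatial.transform import Rotation
MY=92.13  # magazine yaw deg
O=np.array([0.6337,-0.0045,0.])
ex=np.array([np.cos(np.radians(MY)),np.sin(np.radians(MY)),0]); ey=np.array([-ex[1],ex[0],0])
def mag(x,y,z=0): return O+ex*x+ey*y+np.array([0,0,z])
def state():
    o=sensors.get_obs(); q=o["tool_rot"]; R=Rotation.from_quat([q[1],q[2],q[3],q[0]]).as_matrix()
    return o,np.array(o["eef_pos"]),R
def need(target,yaw=None):
    "target: world TCP; prints shift in present tool axes; yaw = wanted yaw of tool y (deg, mod 180)"
    o,p,R=state(); cy=np.degrees(np.arctan2(R[1,1],R[0,1]))
    d=R.T@(np.array(target)-p)
    s="shift mm %s |%.0f|"%((d*1e3).round(1),np.linalg.norm(d)*1e3)
    if yaw is not None:
        t=-((yaw-cy+90)%180-90); s+=" turn %.1f"%t
        a=np.radians(t); Rz=Rotation.from_rotvec([0,0,a]).as_matrix(); s+=" after turn: %s"%((Rz.T@d*1e3).round(1))
    print("t",round(o["t"],2),"pos",p.round(4),"yaw %.1f"%cy,s,"q7 %.2f"%o["q"][6],"w %.3f"%o["gripper_width"],"F",np.round(o["contact_force"],1))
E
python3 - <<'E'
from h import *
need(mag(-.016,0,.340),2.13)
E
```

```text
t 0.4 pos [0.2621 0.622  0.4046] yaw 67.2 shift mm [-592.5 -447.6   64.7] |745| turn 65.0 after turn: [-655.9  348.1   64.7] q7 -0.08 w 1.000 F [ 0.  -0.4 -0.3]
```

Call:
play_rows(
  commands=[
    [0,0,0,8.1],
    [0,0,0,8.1],
    [0,0,0,8.1],
    [0,0,0,8.1],
    [0,0,0,8.1],
    [0,0,0,8.1],
    [0,0,0,8.1],
    [0,0,0,8.1],
    [0,0,0,0.2],
  ],
  claw=0.06,
  force=60,
)

```text
t: 1.3
eef_pos: [0.2619, 0.6221, 0.4047]
tool_rot: [0.0, 0.694, 0.72, 0.0]
contact_force: [-0.3, 0.5, 0.4]
gripper_width: 0.701
```

Run:
```python
from h import *
need(mag(-.016,0,.340),2.13)
```

```text
t 1.3 pos [0.2619 0.6221 0.4047] yaw 2.1 shift mm [-655.8  348.7   64.8] |746| turn -0.0 after turn: [-656.   348.3   64.8] q7 -1.11 w 0.701 F [-0.3  0.5  0.4]
```

Call:
play_rows(
  commands=[
    [-0.041,0.0218,0.004,0],
    [-0.041,0.0218,0.004,0],
    [-0.041,0.0218,0.004,0],
    [-0.041,0.0218,0.004,0],
    [-0.041,0.0218,0.004,0],
    [-0.041,0.0218,0.004,0],
    [-0.041,0.0218,0.004,0],
    [-0.041,0.0218,0.004,0],
    [-0.041,0.0218,0.004,0],
    [-0.041,0.0218,0.004,0],
    [-0.041,0.0218,0.004,0],
    [-0.041,0.0218,0.004,0],
    [-0.041,0.0218,0.004,0],
    [-0.041,0.0218,0.004,0],
    [-0.041,0.0218,0.004,0],
    [-0.041,0.0218,0.004,0],
    [0,0,0,0],
  ],
)

```text
t: 3.0
eef_pos: [0.6367, -0.0283, 0.3408]
tool_rot: [0.002, 0.696, 0.718, -0.001]
contact_force: [0.6, -0.9, -0.7]
gripper_width: 0.702
```

Run:
```python
from h import *
need(mag(-.016,0,.223),2.13)
c=cam("side"); crop(c,300,100,420,250,"s1.png",4)
```

```text
t 3.0 pos [ 0.6367 -0.0283  0.3408] yaw 1.8 shift mm [  8.4  -2.3 117.7] |118| turn -0.3 after turn: [  8.4  -2.3 117.7] q7 0.20 w 0.702 F [ 0.6 -0.9 -0.7]
```

View pics/s1.png

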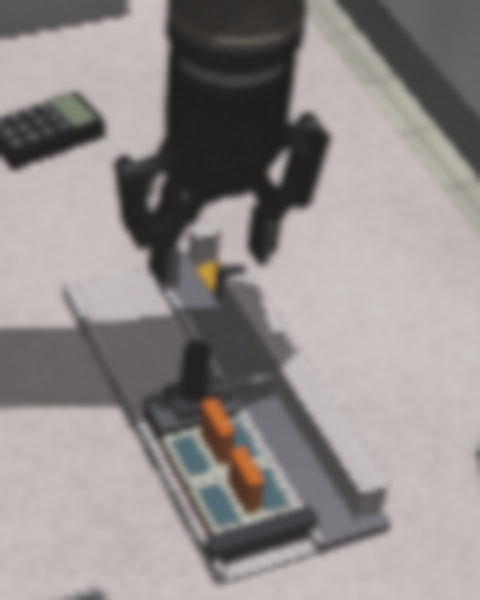

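Run:
```python
from h import *
need(mag(-.016,0,.223),2.13)
```

```text
t 3.05 pos [ 0.6359 -0.0247  0.3405] yaw 2.0 shift mm [  4.5  -1.5 117.5] |118| turn -0.1 after turn: [  4.5  -1.4 117.5] q7 0.20 w 0.705 F [-0.6  0.4 -0.2]
```

Call:
play_rows(
  commands=[
    [0,0,0.0,0],
    [0,0,0.02,0],
    [0,0,0.03,0],
    [0,0,0.03,0],
    [0,0,0.02,0],
    [0,0,0.0175,0],
    [0,0,0,0],
  ],
)

```text
t: 3.75
eef_pos: [0.6341, -0.0186, 0.221]
tool_rot: [-0.002, 0.693, 0.721, -0.001]
contact_force: [-0.8, 0.5, 0.5]
gripper_width: 0.704
```

Run:
```python
from h import *
need(mag(-.016,0,.223),2.13)
c=cam("side"); crop(c,300,100,420,250,"s2.png",4)
c=cam("top"); crop(c,260,110,400,210,"t2.png",4)
```

```text
t 3.75 pos [ 0.6341 -0.0186  0.221 ] yaw 2.3 shift mm [-1.9  0.1 -2. ] |3| turn 0.2 after turn: [-1.9  0.1 -2. ] q7 0.26 w 0.704 F [-0.8  0.5  0.5]
```

View pics/s2.png

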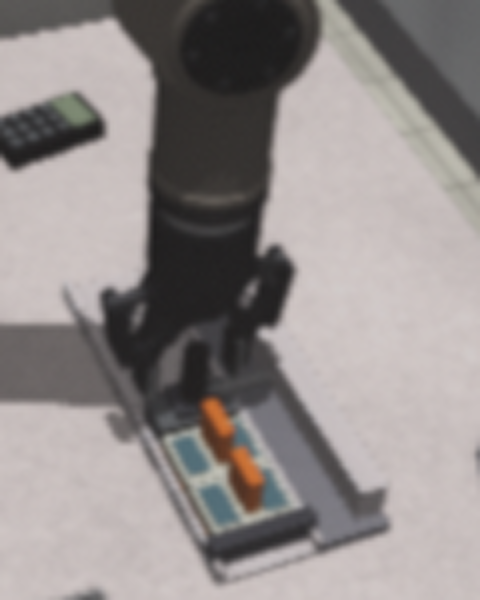

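View pics/t2.png

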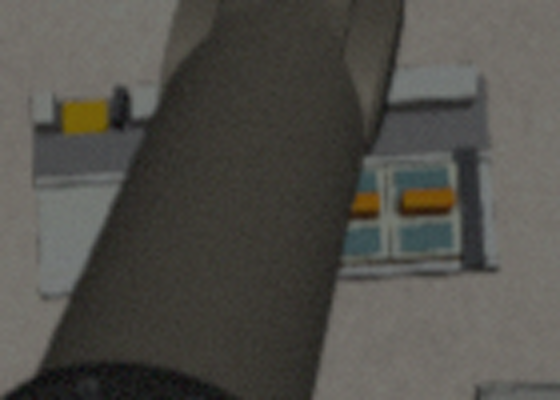

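Call:
play_rows(
  commands=[
    [0,0,0,0],
    [0,0,0,0],
    [0,0,0,0],
    [0,0,0,0],
    [0,0,0,0],
    [0,0,0,0],
    [0,0,0,0],
    [0,0,0,0],
  ],
  claw=0.0,
  force=80,
)

```text
t: 4.65
eef_pos: [0.6359, -0.0204, 0.2244]
tool_rot: [0.001, 0.694, 0.72, 0.001]
contact_force: [-0.0, 0.9, 5.9]
gripper_width: 0.214
```

Run:
```python
from h import *
need(mag(-.016,0,.223),2.13)
```

```text
t 4.65 pos [ 0.6359 -0.0204  0.2244] yaw 2.1 shift mm [ 0.  -1.6  1.3] |2| turn 0.0 after turn: [ 0.  -1.6  1.3] q7 0.26 w 0.214 F [-0.   0.9  5.9]
```

Call:
play_rows(
  commands=[
    [0.006,0.001,0,0],
    [0.012,0,0,0],
    [0.015,0,0,0],
    [0.015,0,0,0],
    [0.015,0,0,0],
    [0.015,0,0,0],
    [0.015,0,0,0],
    [0.015,0,0,0],
    [0.012,0,0,0],
    [0.008,0,0,0],
    [0.006,0,0,0],
    [0,0,0,0],
    [0,0,0,0],
  ],
)

```text
t: 5.95
eef_pos: [0.632, 0.1104, 0.2243]
tool_rot: [0.002, 0.695, 0.719, -0.001]
contact_force: [0.7, -8.7, 6.7]
gripper_width: 0.213
```

Run:
```python
from h import *
need(mag(.118,0,.223),2.13)
c=cam("side"); crop(c,300,100,420,250,"s3.png",4)
c=cam("top"); crop(c,250,110,400,210,"t3.png",4)
```

```text
t 5.95 pos [0.632  0.1104 0.2243] yaw 2.0 shift mm [ 3.1 -2.5  1.3] |4| turn -0.1 after turn: [ 3.1 -2.5  1.3] q7 0.05 w 0.213 F [ 0.7 -8.7  6.7]
```

View pics/s3.png

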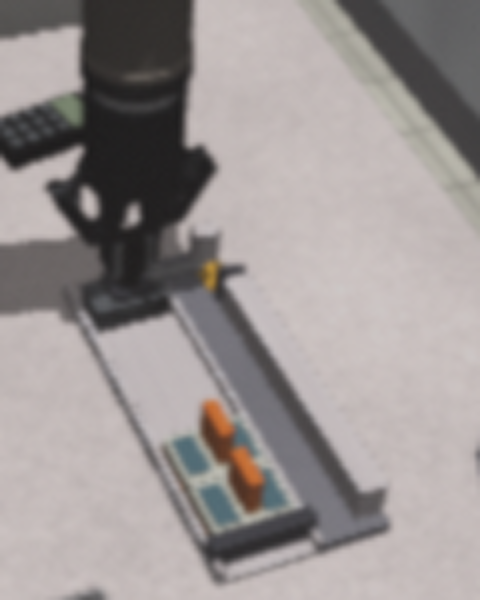

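View pics/t3.png

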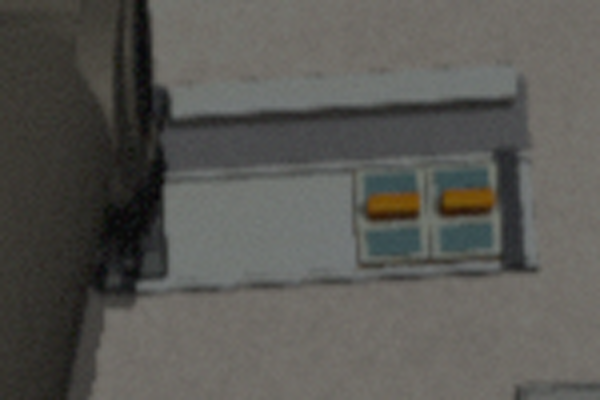

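Call:
play_rows(
  commands=[
    [0.003,0,0,0],
    [0,0.004,0,0],
    [0,0.005,0,0],
    [0,0.005,0,0],
    [0,0.005,0,0],
    [0,0.004,0,0],
    [0,0,0,0],
    [0,0,0,0],
    [0,0,0,0],
  ],
)

```text
t: 6.95
eef_pos: [0.6525, 0.1135, 0.2241]
tool_rot: [-0.001, 0.695, 0.719, -0.004]
contact_force: [-12.3, -8.2, 17.4]
gripper_width: 0.214
```

Run:
```python
from h import *
need(mag(.118,-.02,.223),2.13)
c=cam("side"); crop(c,300,100,420,250,"s4.png",4)
```

```text
t 6.95 pos [0.6525 0.1135 0.2241] yaw 2.0 shift mm [ 0.8 -3.1  1.1] |3| turn -0.2 after turn: [ 0.8 -3.1  1.1] q7 0.05 w 0.214 F [-12.3  -8.2  17.4]
```

View pics/s4.png

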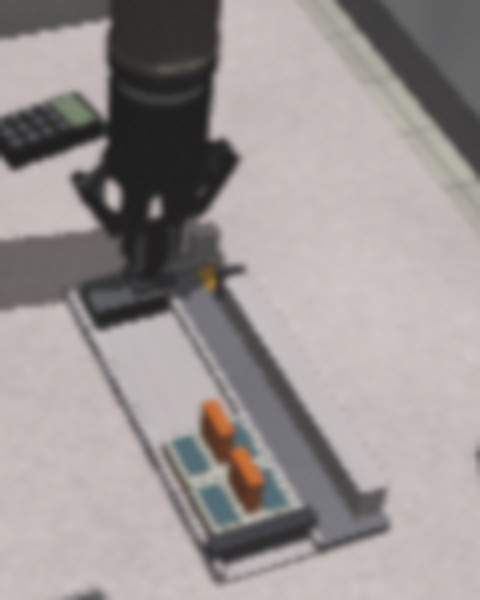

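Call:
play_rows(
  commands=[
    [-0.004,0,0,0],
    [-0.004,0,0,0],
    [-0.004,0,0,0],
    [-0.003,0,0,0],
    [0,0,0,0],
    [0,0,0,0],
    [0,0,0,0],
  ],
)

```text
t: 7.7
eef_pos: [0.6529, 0.101, 0.2241]
tool_rot: [-0.002, 0.694, 0.72, -0.002]
contact_force: [-11.9, -3.2, 16.9]
gripper_width: 0.21
```

```bash
sed -i 's/0.6337,-0.0045/0.6350,-0.0045/' h.py
python3 - <<'E'
from h import *
need(mag(.103,-.02,.223),2.13)
E
```

```text
t 7.7 pos [0.6529 0.101  0.2241] yaw 2.1 shift mm [-1.8 -1.8  1.2] |3| turn -0.0 after turn: [-1.8 -1.8  1.2] q7 0.07 w 0.210 F [-11.9  -3.2  16.9]
```

Call:
play_rows(
  commands=[
    [0,-0.003,0,0],
    [0,0,0,0],
  ],
)

```text
t: 7.9
eef_pos: [0.6515, 0.1011, 0.2243]
tool_rot: [0.0, 0.694, 0.72, -0.0]
contact_force: [-3.6, -3.0, 10.2]
gripper_width: 0.212
```

Call:
play_rows(
  commands=[
    [0,0,0,0],
    [0,0,0,0],
    [0,0,0,0],
    [0,0,0,0],
    [0,0,0,0],
  ],
  claw=0.05,
)

```text
t: 8.4
eef_pos: [0.6517, 0.1025, 0.223]
tool_rot: [-0.0, 0.694, 0.72, -0.0]
contact_force: [0.3, -0.7, 0.3]
gripper_width: 0.586
```

Call:
play_rows(
  commands=[
    [0,0,-0.02,0],
    [0,0,-0.04,0],
    [0,0,-0.04,0],
    [0,0,-0.02,0],
    [0,0,0,0],
  ],
)

```text
t: 8.9
eef_pos: [0.6529, 0.1021, 0.347]
tool_rot: [0.002, 0.694, 0.72, 0.003]
contact_force: [0.5, 0.2, 0.2]
gripper_width: 0.583
```

Run:
```python
from h import *
need(mag(-.058,0,.340),2.13)
c=cam("side"); crop(c,300,100,420,250,"s5.png",4)
```

```text
t 8.9 pos [0.6529 0.1021 0.347 ] yaw 2.1 shift mm [-163.9  -21.9    6.7] |165| turn 0.0 after turn: [-163.9  -21.9    6.7] q7 0.02 w 0.583 F [0.5 0.2 0.2]
```

View pics/s5.png

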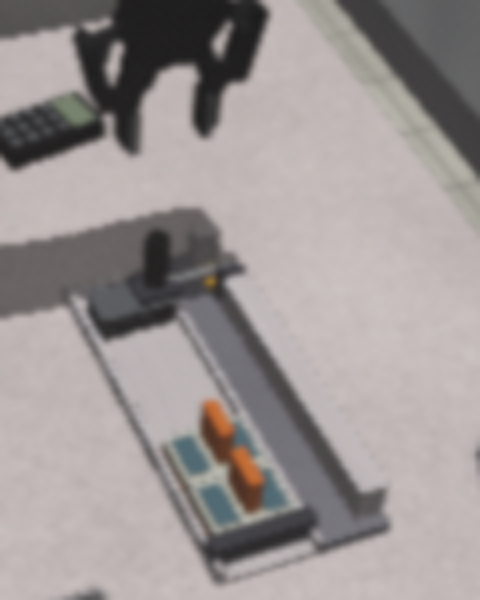

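Call:
play_rows(
  commands=[
    [-0.03,-0.004,0,0],
    [-0.04,-0.006,0,0],
    [-0.04,-0.006,0,0],
    [-0.036,-0.004,0,0],
    [-0.018,-0.002,0,0],
    [0,0,0,0],
    [0,0,0,0],
    [0,0,0,0],
  ],
  claw=0.04,
)

```text
t: 9.75
eef_pos: [0.6362, -0.0596, 0.3425]
tool_rot: [-0.001, 0.692, 0.721, 0.0]
contact_force: [0.8, 0.4, 0.2]
gripper_width: 0.464
```

Run:
```python
from h import *
need(mag(-.058,0,.203),2.13)
```

```text
t 9.75 pos [ 0.6362 -0.0596  0.3425] yaw 2.4 shift mm [ -3.1   0.9 139.5] |140| turn 0.2 after turn: [ -3.1   0.9 139.5] q7 0.28 w 0.464 F [0.8 0.4 0.2]
```

Call:
play_rows(
  commands=[
    [-0.001,0,0.02,0],
    [0,0,0.035,0],
    [0,0,0.035,0],
    [0,0,0.03,0],
    [0,0,0.015,0],
    [0,0,0.004,0],
    [0,0,0,0],
    [0,0,0,0],
  ],
)

```text
t: 10.55
eef_pos: [0.6367, -0.0633, 0.2057]
tool_rot: [0.001, 0.694, 0.72, 0.001]
contact_force: [0.1, 0.2, 0.0]
gripper_width: 0.468
```

Run:
```python
from h import *
need(mag(-.058,0,.203),2.13)
c=cam("side"); crop(c,300,100,420,250,"s6.png",4)
```

```text
t 10.55 pos [ 0.6367 -0.0633  0.2057] yaw 2.2 shift mm [0.8 0.5 2.7] |3| turn 0.0 after turn: [0.8 0.5 2.7] q7 0.35 w 0.468 F [0.1 0.2 0. ]
```

View pics/s6.png

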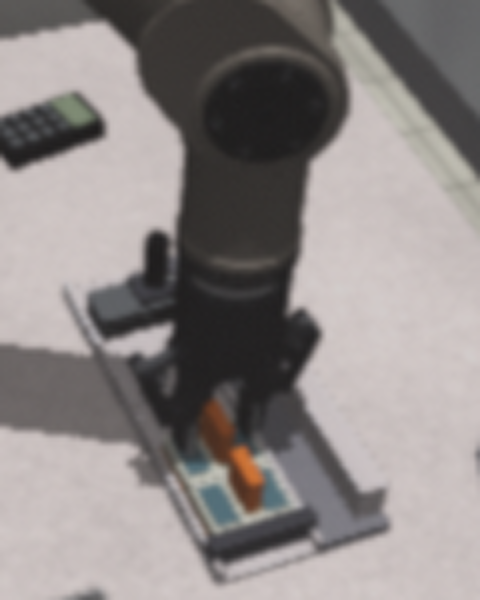

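Call:
play_rows(
  commands=[
    [0,0,0.002,0],
    [0,0,0,0],
    [0,0,0,0],
    [0,0,0,0],
    [0,0,0,0],
    [0,0,0,0],
    [0,0,0,0],
  ],
  claw=0.0,
  force=60,
)

```text
t: 11.3
eef_pos: [0.6363, -0.0634, 0.203]
tool_rot: [0.0, 0.694, 0.72, 0.001]
contact_force: [-1.1, -0.2, 5.6]
gripper_width: 0.13
```

Call:
play_rows(
  commands=[
    [0,0,-0.01,0],
    [0,0,-0.02,0],
    [0,0,-0.03,0],
    [0,0,-0.03,0],
    [0,0,-0.02,0],
    [0,0,-0.01,0],
    [0,0,0,0],
  ],
)

```text
t: 12.0
eef_pos: [0.6361, -0.0636, 0.3235]
tool_rot: [0.001, 0.694, 0.72, 0.001]
contact_force: [-0.2, 0.8, -1.5]
gripper_width: 0.131
```

Run:
```python
from h import *
need(mag(-.058,0,.203),2.13)
c=cam("top"); g=cv2.cvtColor(c["frame"],cv2.COLOR_BGR2GRAY); crop(c,370,195,475,280,"tr.png",6)
P=cloud(c)
# tray rim z=.014 : estimate corners by hand from crop
```

```text
t 12.0 pos [ 0.6361 -0.0636  0.3235] yaw 2.1 shift mm [  1.1   0.9 120.5] |121| turn 0.0 after turn: [  1.1   0.9 120.5] q7 0.29 w 0.131 F [-0.2  0.8 -1.5]
```

View pics/tr.png

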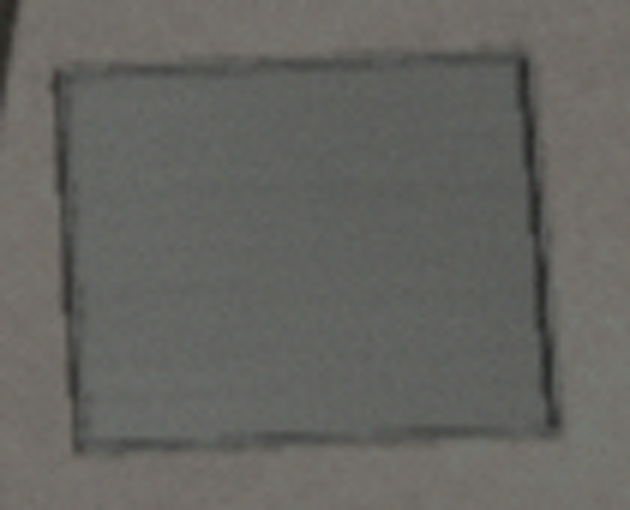

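Run:
```python
from h import *
c=cam("top")
Q=ray(c,np.array([(55,70),(525,55),(557,432),(77,450)])/6+[370,195],.014); print(Q.round(4)); ce=Q.mean(0); print("centre",ce.round(4))
d=Q[0]-Q[1]+Q[3]-Q[2]; print("yaw long",np.degrees(np.arctan2(d[1],d[0])))
for k in(-.05,.05):
    T=ce+d/np.linalg.norm(d)*k; T[2]=.004+.042+.155; need(T,2.13)
```

```text
[[ 0.5177 -0.1422  0.014 ]
 [ 0.52   -0.3489  0.014 ]
 [ 0.3557 -0.353   0.014 ]
 [ 0.3517 -0.1457  0.014 ]]
centre [ 0.4363 -0.2474  0.014 ]
yaw long 90.87741487775104
t 12.1 pos [ 0.6354 -0.0632  0.3213] yaw 2.2 shift mm [-226.6 -206.9  120.5] |330| turn 0.0 after turn: [-226.7 -206.7  120.5] q7 0.29 w 0.132 F [-0.   0.3 -1.4]
t 12.1 pos [ 0.6354 -0.0632  0.3213] yaw 2.2 shift mm [-126.6 -204.6  120.6] |269| turn 0.0 after turn: [-126.7 -204.6  120.6] q7 0.29 w 0.132 F [-0.   0.3 -1.4]
```

Call:
play_rows(
  commands=[
    [-0.012,-0.011,0,0],
    [-0.025,-0.023,0,0],
    [-0.028,-0.026,0,0],
    [-0.032,-0.029,0,0],
    [-0.032,-0.029,0,0],
    [-0.032,-0.029,0,0],
    [-0.028,-0.026,0,0],
    [-0.025,-0.022,0,0],
    [-0.0126,-0.012,0,0],
    [0,0,0,0],
    [0,0,0.02,0],
    [0,0,0.03,0],
    [0,0,0.03,0],
    [0,0,0.02,0],
    [0,0,0.012,0],
    [0,0,0,0],
    [0,0,0,0],
  ],
)

```text
t: 13.8
eef_pos: [0.4377, -0.2976, 0.2105]
tool_rot: [0.0, 0.694, 0.72, 0.0]
contact_force: [-0.3, 0.3, -1.0]
gripper_width: 0.132
```

Run:
```python
from h import *
need([.4371,-.2974,.201],2.13)
c=cam("side"); crop(c,230,190,400,350,"s7.png",4)
```

```text
t 13.8 pos [ 0.4377 -0.2976  0.2105] yaw 2.2 shift mm [ 0.3 -0.6  9.5] |10| turn 0.0 after turn: [ 0.3 -0.6  9.5] q7 0.88 w 0.132 F [-0.3  0.3 -1. ]
```

View pics/s7.png

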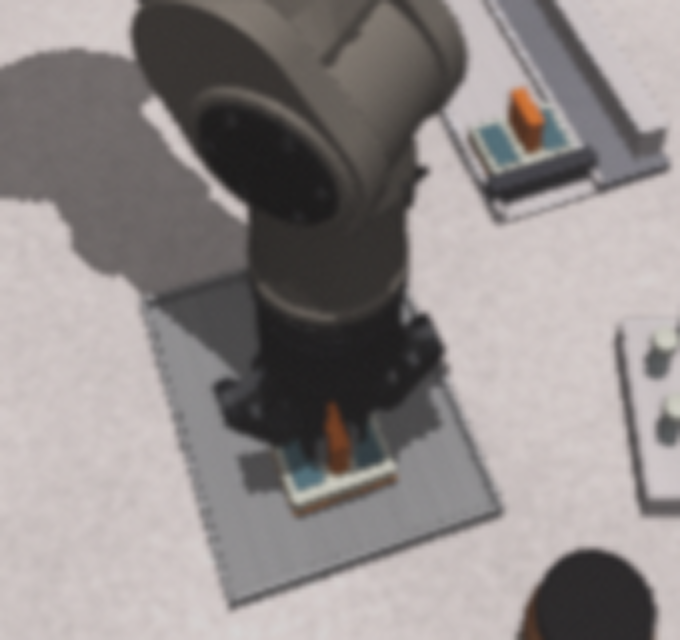

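Call:
play_rows(
  commands=[
    [0,0,0.005,0],
    [0,0,0.003,0],
    [0,0,0.0015,0],
    [0,0,0,0],
    [0,0,0,0],
  ],
)

```text
t: 14.35
eef_pos: [0.4376, -0.2976, 0.201]
tool_rot: [0.0, 0.694, 0.72, 0.0]
contact_force: [-1.3, 1.1, 3.4]
gripper_width: 0.132
```

Call:
play_rows(
  commands=[
    [0,0,0,0],
    [0,0,0,0],
    [0,0,0,0],
    [0,0,-0.01,0],
    [0,0,-0.03,0],
    [0,0,-0.03,0],
    [0,0,-0.02,0],
    [0,0,0,0],
  ],
  claw=0.04,
)

```text
t: 15.15
eef_pos: [0.4383, -0.2985, 0.2939]
tool_rot: [0.003, 0.694, 0.72, 0.001]
contact_force: [0.9, 0.0, -0.1]
gripper_width: 0.47
```

Run:
```python
from h import *
need(mag(-.106,0,.203),2.13)
c=cam("side"); crop(c,230,190,400,350,"s8.png",4)
```

```text
t 15.15 pos [ 0.4383 -0.2985  0.2939] yaw 2.1 shift mm [180.7 207.   91.5] |290| turn -0.0 after turn: [180.7 207.   91.5] q7 0.80 w 0.470 F [ 0.9  0.  -0.1]
```

View pics/s8.png

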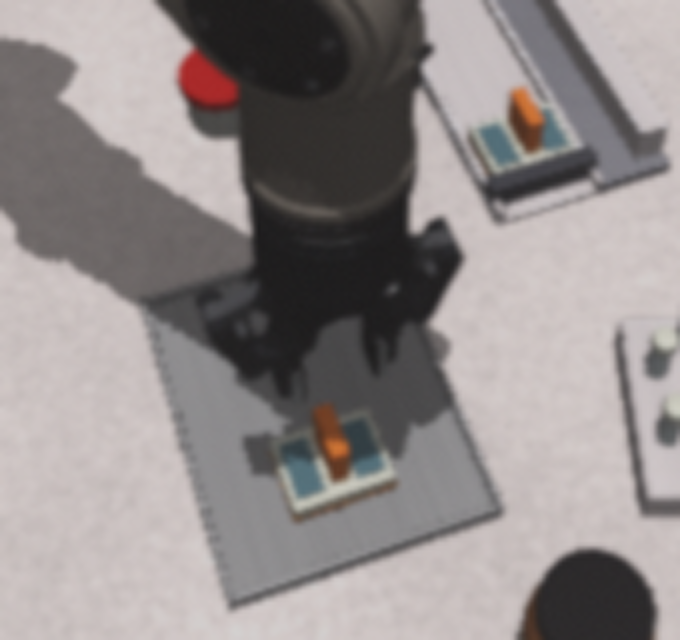

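Call:
play_rows(
  commands=[
    [0.01,0.012,0,0],
    [0.022,0.025,0,0],
    [0.028,0.032,0,0],
    [0.03,0.034,0,0],
    [0.03,0.034,0,0],
    [0.028,0.032,0,0],
    [0.022,0.025,0,0],
    [0.011,0.013,0,0],
    [0,0,0,0],
    [0,0,0,0],
    [0,0,0.02,0],
    [0,0,0.03,0],
    [0,0,0.02,0],
    [0,0,0,0],
    [0,0,0,0],
  ],
)

```text
t: 16.7
eef_pos: [0.6367, -0.1109, 0.2211]
tool_rot: [-0.0, 0.695, 0.719, -0.001]
contact_force: [0.1, 0.4, 0.3]
gripper_width: 0.468
```

Run:
```python
from h import *
need(mag(-.106,0,.203),2.13)
c=cam("side"); crop(c,300,100,420,250,"s9.png",4)
```

```text
t 16.7 pos [ 0.6367 -0.1109  0.2211] yaw 2.0 shift mm [ 0.4  2.2 18.1] |18| turn -0.1 after turn: [ 0.4  2.2 18.1] q7 0.43 w 0.468 F [0.1 0.4 0.3]
```

View pics/s9.png

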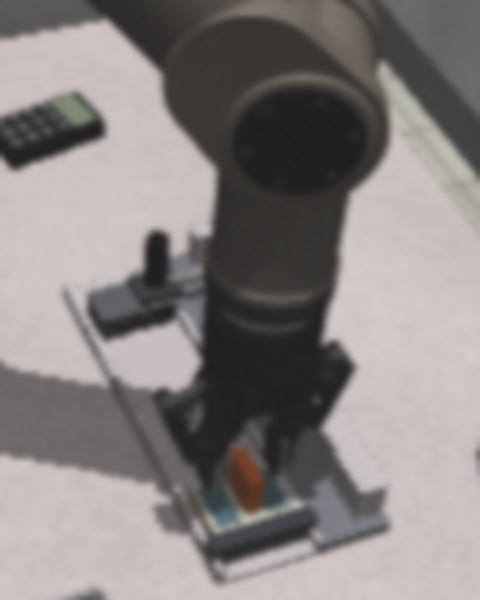

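Call:
play_rows(
  commands=[
    [0,0.002,0.008,0],
    [0,0,0.007,0],
    [0,0,0.003,0],
    [0,0,0,0],
    [0,0,0,0],
  ],
)

```text
t: 17.25
eef_pos: [0.6396, -0.1089, 0.2027]
tool_rot: [-0.0, 0.694, 0.72, -0.0]
contact_force: [0.4, -0.4, 0.7]
gripper_width: 0.468
```

Call:
play_rows(
  commands=[
    [0,0,0,0],
    [0,0,0,0],
    [0,0,0,0],
    [0,0,0,0],
    [0,0,0,0],
    [0,0,0,0],
    [0,0,0,0],
  ],
  claw=0.0,
)

```text
t: 17.95
eef_pos: [0.6398, -0.1089, 0.203]
tool_rot: [0.0, 0.694, 0.72, 0.0]
contact_force: [-0.6, 0.3, 3.3]
gripper_width: 0.13
```

Call:
play_rows(
  commands=[
    [0,0,-0.01,0],
    [0,0,-0.02,0],
    [0,0,-0.03,0],
    [0,0,-0.03,0],
    [0,0,-0.02,0],
    [0,0,-0.01,0],
    [0,0,0,0],
  ],
)

```text
t: 18.65
eef_pos: [0.6398, -0.1091, 0.324]
tool_rot: [0.001, 0.694, 0.72, 0.001]
contact_force: [0.4, -0.4, -0.9]
gripper_width: 0.13
```

Run:
```python
from h import *
need([.4355,-.202,.201],2.13)
```

```text
t 18.65 pos [ 0.6398 -0.1091  0.324 ] yaw 2.1 shift mm [ -85.2 -207.9  122.6] |256| turn 0.0 after turn: [ -85.3 -207.9  122.6] q7 0.38 w 0.130 F [ 0.4 -0.4 -0.9]
```

Call:
play_rows(
  commands=[
    [-0.005,-0.012,0,0],
    [-0.01,-0.025,0,0],
    [-0.013,-0.032,0,0],
    [-0.0145,-0.035,0,0],
    [-0.0145,-0.035,0,0],
    [-0.013,-0.032,0,0],
    [-0.01,-0.025,0,0],
    [-0.005,-0.012,0,0],
    [0,0,0,0],
    [0,0,0.02,0],
    [0,0,0.03,0],
    [0,0,0.03,0],
    [0,0,0.022,0],
    [0,0,0.01,0],
    [0,0,0,0],
    [0,0,0,0],
  ],
)

```text
t: 20.25
eef_pos: [0.4357, -0.2016, 0.2111]
tool_rot: [0.0, 0.694, 0.72, 0.0]
contact_force: [-0.1, -0.3, -0.4]
gripper_width: 0.13
```

Run:
```python
from h import *
need([.4355,-.202,.201],2.13)
```

```text
t 20.25 pos [ 0.4357 -0.2016  0.2111] yaw 2.2 shift mm [-0.4 -0.2 10.1] |10| turn 0.1 after turn: [-0.4 -0.2 10.1] q7 0.72 w 0.130 F [-0.1 -0.3 -0.4]
```

Call:
play_rows(
  commands=[
    [0,0,0.005,0],
    [0,0,0.003,0],
    [0,0,0.002,0],
    [0,0,0,0],
    [0,0,0,0],
  ],
)

```text
t: 20.75
eef_pos: [0.4351, -0.2017, 0.2009]
tool_rot: [0.0, 0.694, 0.72, 0.0]
contact_force: [0.9, 0.4, 1.4]
gripper_width: 0.132
```

Call:
play_rows(
  commands=[
    [0,0,0,0],
    [0,0,0,0],
    [0,0,0,0],
    [0,0,-0.01,0],
    [0,0,-0.03,0],
    [0,0,-0.03,0],
    [0,0,-0.03,0],
    [0,0,-0.02,0],
    [0,0,0,0],
  ],
  claw=0.04,
)

```text
t: 21.65
eef_pos: [0.4356, -0.2023, 0.3237]
tool_rot: [0.002, 0.694, 0.72, 0.002]
contact_force: [0.6, -0.9, -0.3]
gripper_width: 0.468
```

Run:
```python
from h import *
need([.4355,-.202,.201],2.13)
c=cam("side"); cv2.imwrite("pics/s10.png",c["frame"]); crop(c,230,190,400,350,"s10c.png",4)
c=cam("top"); cv2.imwrite("pics/t10.png",c["frame"])
```

```text
t 21.65 pos [ 0.4356 -0.2023  0.3237] yaw 2.1 shift mm [  0.4  -0.8 122.7] |123| turn 0.0 after turn: [  0.4  -0.8 122.7] q7 0.58 w 0.468 F [ 0.6 -0.9 -0.3]
```

View pics/t10.png

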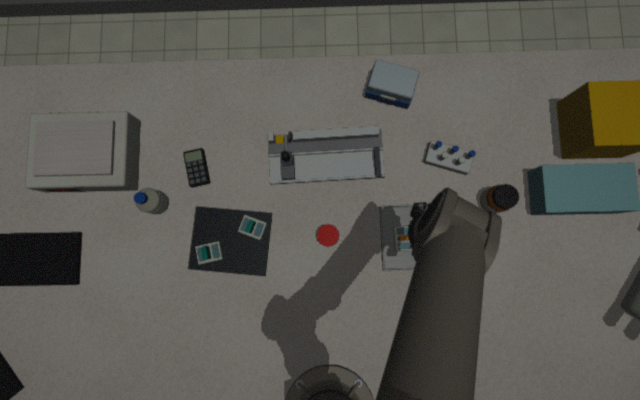

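View pics/s10.png

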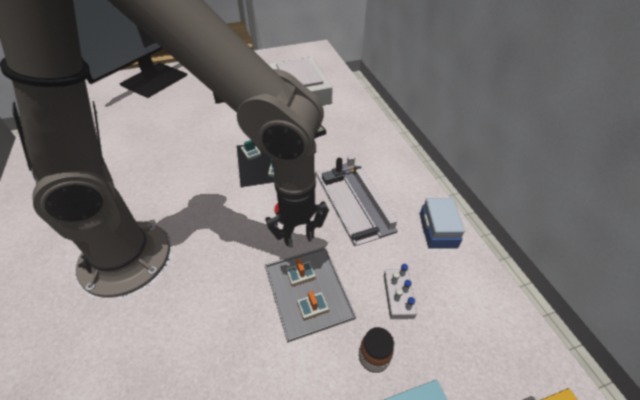

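```bash
cat >> h.py <<'E'
def fresh(c,view):
    "fresh cassettes on plate: minAreaRect of the top outline at z=.022"
    hsv=cv2.cvtColor(c["frame"],cv2.COLOR_BGR2HSV)
    teal=cv2.inRange(hsv,(75,110,30),(100,255,255))
    P=cloud(c); reg=(P[...,0]>.30)&(P[...,0]<.60)&(P[...,1]>.08)&(P[...,1]<.42)
    up=(P[...,2]>.015)&(P[...,2]<.028)&reg
    k,l,st,ce=cv2.connectedComponentsWithStats(((P[...,2]>.013)&reg).astype(np.uint8))
    for i in range(1,k):
        if st[i,4]<60: continue
        m=(l==i)
        vb=m&(hsv[...,2]>70)&up
        v,u=np.nonzero(vb); r=cv2.minAreaRect(ray(c,np.c_[u,v],.022)[:,:2].astype(np.float32))
        f=m&(P[...,2]>.050)&(teal>0); v,u=np.nonzero(f); Q=ray(c,np.c_[u,v],.058)[:,:2].astype(np.float32)
        rf=cv2.minAreaRect(Q)
        def ly(r):  # yaw of long side mod 180
            b=cv2.boxPoints(r); e=[b[1]-b[0],b[2]-b[1]]; e=max(e,key=np.linalg.norm); return np.degrees(np.arctan2(e[1],e[0]))%180
        print(view,"body ctr",np.round(r[0],4),"size",np.round(sorted(r[1]),4),"yaw(64 side)=grip yaw %.1f"%ly(r)," fin ctr",Q.mean(0).round(4),"size",np.round(sorted(rf[1]),4),"fin long yaw %.1f"%ly(rf))
E
python3 - <<'E'
from h import *
c=cam("top"); fresh(c,"top"); crop(c,180,195,280,285,"wm1.png",6)
s=cam("side"); fresh(s,"side")
E
```

```text
top body ctr [0.5939 0.1123] size [0.0108 0.0643] yaw(64 side)=grip yaw 88.7  fin ctr [nan nan] size [0. 0.] fin long yaw 0.0
top body ctr [0.5943 0.368 ] size [0. 0.] yaw(64 side)=grip yaw 0.0  fin ctr [nan nan] size [0. 0.] fin long yaw 0.0
top body ctr [0.4713 0.1957] size [0.0473 0.0638] yaw(64 side)=grip yaw 68.6  fin ctr [0.4713 0.1956] size [0.012  0.0296] fin long yaw 158.1
top body ctr [0.4064 0.3103] size [0.0471 0.0637] yaw(64 side)=grip yaw 101.8  fin ctr [0.4054 0.3094] size [0.0139 0.0301] fin long yaw 12.3
side body ctr [0.4088 0.3005] size [0.0487 0.0683] yaw(64 side)=grip yaw 99.8  fin ctr [0.4043 0.3003] size [0.0088 0.0189] fin long yaw 22.8h.py:49: RuntimeWarning: Mean of empty slice.
  print(view,"body ctr",np.round(r[0],4),"size",np.round(sorted(r[1]),4),"yaw(64 side)=grip yaw %.1f"%ly(r)," fin ctr",Q.mean(0).round(4),"size",np.round(sorted(rf[1]),4),"fin long yaw %.1f"%ly(rf))
  ret = um.true_divide(
```

Call:
play_rows(
  commands=[
    [0.02,0.01,0,0],
    [0.035,0.0175,0,0],
    [0.04,0.02,0,0],
    [0.04,0.02,0,0],
    [0.04,0.02,0,0],
    [0.04,-0.002,0,0],
    [0.04,-0.005,0,0],
    [0.04,-0.005,0,0],
    [0.04,-0.005,0,0],
    [0.04,-0.005,0,0],
    [0.02,-0.003,0,0],
    [0,0,0,-8.3],
    [0,0,0,-8.3],
    [0,0,0,-8.3],
    [0,0,0,-8.3],
    [0,0,0,-8.3],
    [0,0,0,-8.3],
    [0,0,0,-8.3],
    [0,0,0,-8.2],
    [0,0,0,0],
  ],
)

```text
t: 23.85
eef_pos: [0.4823, 0.195, 0.3195]
tool_rot: [-0.001, 0.187, 0.982, -0.001]
contact_force: [-0.1, 0.9, 0.3]
gripper_width: 0.471
```

```bash
sed -i 's/0.6350,-0.0045/0.6352,-0.0035/' h.py
python3 - <<'E'
from h import *
need([.4713,.1957,.204],68.4)
s=cam("side"); cv2.imwrite("pics/s11.png",s["frame"])
E
```

```text
t 23.85 pos [0.4823 0.195  0.3195] yaw 68.5 shift mm [ 10.3  -3.2 115.5] |116| turn 0.1 after turn: [ 10.3  -3.2 115.5] q7 0.77 w 0.471 F [-0.1  0.9  0.3]
```

View pics/s11.png

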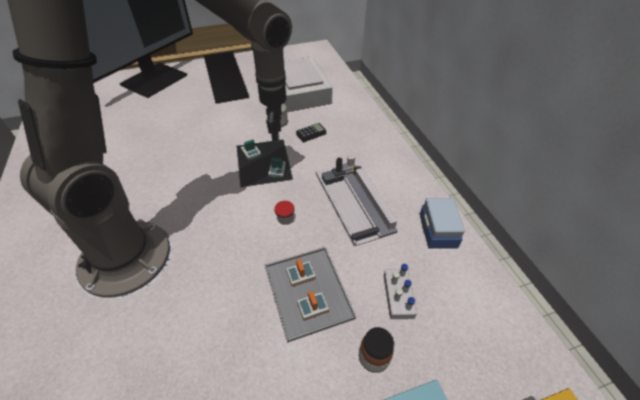

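Call:
play_rows(
  commands=[
    [0.01,-0.003,0,0],
    [0,0,0.02,0],
    [0,0,0.03,0],
    [0,0,0.025,0],
    [0,0,0.02,0],
    [0,0,0.005,0],
    [0,0,0,0],
    [0,0,0,0],
  ],
)

```text
t: 24.7
eef_pos: [0.4723, 0.1965, 0.2215]
tool_rot: [0.0, 0.187, 0.982, 0.0]
contact_force: [1.0, -0.2, -0.1]
gripper_width: 0.466
```

Run:
```python
from h import *
need([.4713,.1957,.201],68.4)
s=cam("side"); crop(s,210,100,320,210,"s12.png",5)
t=cam("top"); crop(t,180,195,280,285,"t12.png",5)
```

```text
t 24.7 pos [0.4723 0.1965 0.2215] yaw 68.4 shift mm [ 0.7 -1.1 20.5] |21| turn 0.0 after turn: [ 0.7 -1.1 20.5] q7 0.80 w 0.466 F [ 1.  -0.2 -0.1]
```

View pics/s12.png

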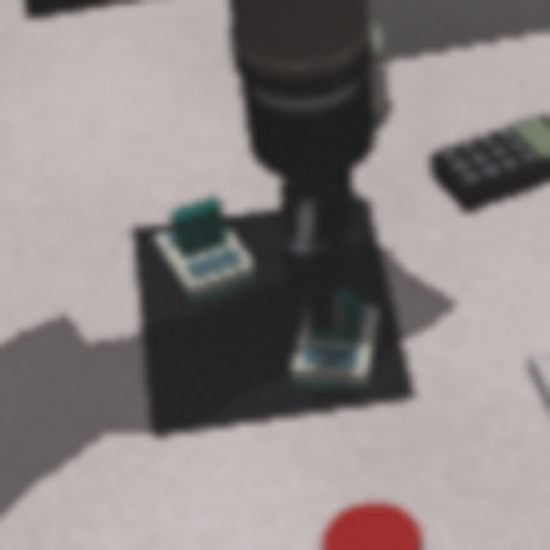

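View pics/t12.png

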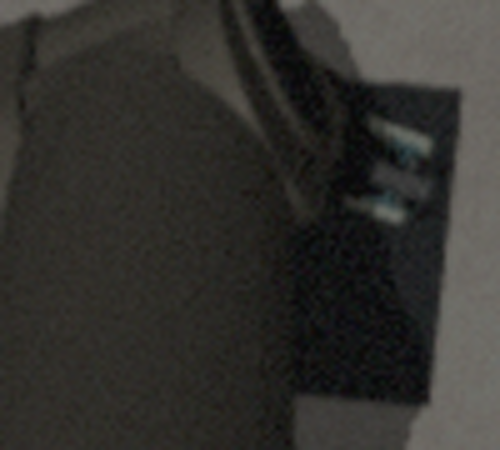

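Run:
```python
from h import *
s=cam("side"); o,p,R=state()
g=lambda a,b,z:proj(s,p+R@np.array([a,b,z])).round(1).ravel().tolist()
print("front tip L/R",g(-.011,-.02,.165),g(.011,-.02,.165),g(-.011,-.035,.165),g(.011,-.035,.165))
# fin corners expected at measured pose
c=np.array([.4713,.1957,0]); fx=R[:,0]; fy=R[:,1]
for a in(-.017,.017): print("fin top",proj(s,c+a*fx-.006*fy+[0,0,.058]).round(1),"bot",proj(s,c+a*fx-.006*fy+[0,0,.022]).round(1))
print("crop offset 210,100 x5")
```

```text
front tip L/R [278.1, 162.4] [271.2, 162.1] [277.5, 165.6] [270.5, 165.4]
fin top [[280.1 159.5]] bot [[280.9 167.8]]
fin top [[269.5 159.1]] bot [[270.6 167.4]]
crop offset 210,100 x5
```

Call:
play_rows(
  commands=[
    [-0.001,-0.001,0.008,0],
    [0,0,0.008,0],
    [0,0,0.004,0],
    [0,0,0,0],
    [0,0,0,0],
  ],
)

```text
t: 25.35
eef_pos: [0.4727, 0.195, 0.2004]
tool_rot: [-0.0, 0.187, 0.982, -0.0]
contact_force: [1.0, 0.3, 1.0]
gripper_width: 0.47
```

Call:
play_rows(
  commands=[
    [0,0,0,0],
    [0,0,0,0],
    [0,0,0,0],
    [0,0,0,0],
    [0,0,0,0],
    [0,0,0,0],
    [0,0,0,0],
  ],
  claw=0.0,
)

```text
t: 26.05
eef_pos: [0.4729, 0.1951, 0.201]
tool_rot: [0.0, 0.187, 0.982, 0.0]
contact_force: [-0.7, 0.1, 5.9]
gripper_width: 0.13
```

Call:
play_rows(
  commands=[
    [0,0,-0.01,0],
    [0,0,-0.02,0],
    [0,0,-0.03,0],
    [0,0,-0.03,0],
    [0,0,-0.02,0],
    [0,0,-0.01,0],
    [0,0,0,0],
  ],
)

```text
t: 26.75
eef_pos: [0.4729, 0.1951, 0.3218]
tool_rot: [0.001, 0.187, 0.982, 0.001]
contact_force: [0.6, 0.1, -1.5]
gripper_width: 0.132
```

Run:
```python
from h import *
need(mag(-.100,0,.320),2.13)
s=cam("side"); crop(s,210,70,320,210,"s13.png",5)
```

```text
t 26.75 pos [0.4729 0.1951 0.3218] yaw 68.4 shift mm [-264.1 -216.6    1.8] |342| turn 66.3 after turn: [-304.5  154.8    1.8] q7 0.76 w 0.132 F [ 0.6  0.1 -1.5]
```

View pics/s13.png

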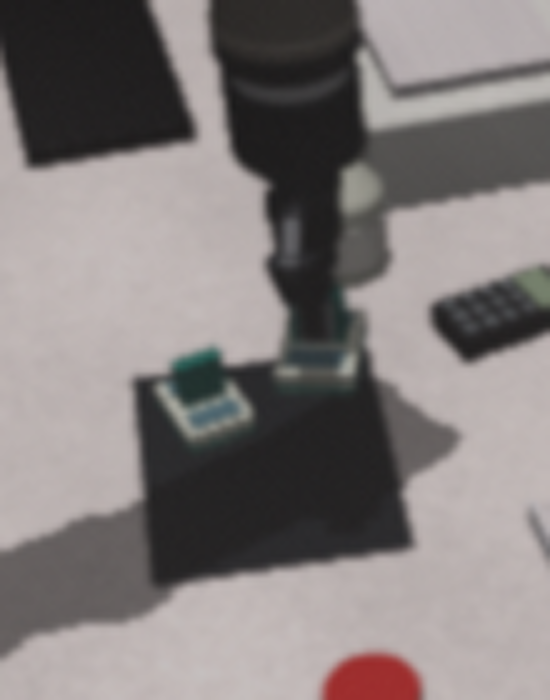

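Call:
play_rows(
  commands=[
    [0,0,0,8.3],
    [0,0,0,8.3],
    [0,0,0,8.3],
    [0,0,0,8.3],
    [0,0,0,8.3],
    [0,0,0,8.3],
    [0,0,0,8.3],
    [0,0,0,8.2],
    [-0.02,0.01,0,0],
    [-0.035,0.018,0,0],
    [-0.04,0.02,0,0],
    [-0.04,0.021,0,0],
    [-0.04,0.021,0,0],
    [-0.04,0.02,0,0],
    [-0.035,0.018,0,0],
    [-0.025,0.013,0,0],
    [-0.015,0.008,0,0],
    [-0.0145,0.006,0,0],
    [0,0,0,0],
    [0,0,0,0],
  ],
)

```text
t: 28.8
eef_pos: [0.6387, -0.1024, 0.3201]
tool_rot: [-0.001, 0.693, 0.721, -0.0]
contact_force: [0.6, -0.0, -1.4]
gripper_width: 0.127
```

Run:
```python
from h import *
need(mag(-.100,0,.203),2.13)
```

```text
t 28.8 pos [ 0.6387 -0.1024  0.3201] yaw 2.2 shift mm [ -1.2   0.3 117.1] |117| turn 0.1 after turn: [ -1.2   0.3 117.1] q7 0.36 w 0.127 F [ 0.6 -0.  -1.4]
```

Lower to ~18 mm above seating, then check.

Call:
play_rows(
  commands=[
    [0,0,0.02,0],
    [0,0,0.03,0],
    [0,0,0.025,0],
    [0,0,0.015,0],
    [0,0,0.005,0],
    [0,0,0,0],
    [0,0,0,0],
  ],
)

```text
t: 29.5
eef_pos: [0.6396, -0.1034, 0.2269]
tool_rot: [0.001, 0.694, 0.72, 0.001]
contact_force: [-0.3, -0.2, -0.4]
gripper_width: 0.132
```

Run:
```python
from h import *
need(mag(-.100,0,.203),2.13)
s=cam("side"); crop(s,310,130,410,250,"s14.png",5)
```

```text
t 29.5 pos [ 0.6396 -0.1034  0.2269] yaw 2.2 shift mm [-0.  -0.7 23.9] |24| turn 0.0 after turn: [-0.  -0.7 23.9] q7 0.41 w 0.132 F [-0.3 -0.2 -0.4]
```

View pics/s14.png

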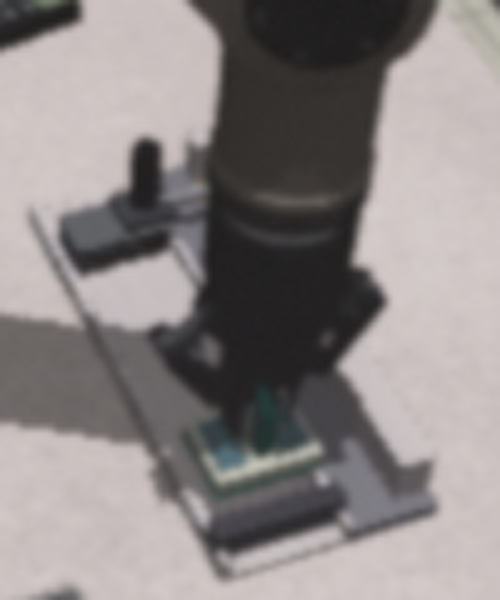

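Call:
play_rows(
  commands=[
    [0,-0.0005,0.006,0],
    [0,0,0.006,0],
    [0,0,0.004,0],
    [0,0,0,0],
  ],
)

```text
t: 29.95
eef_pos: [0.6382, -0.1034, 0.2088]
tool_rot: [-0.001, 0.694, 0.72, -0.0]
contact_force: [0.2, 0.4, -0.3]
gripper_width: 0.13
```

Call:
play_rows(
  commands=[
    [0,0,0.004,0],
    [0,0,0.003,0],
    [0,0,0,0],
    [0,0,0,0],
  ],
)

```text
t: 30.35
eef_pos: [0.6386, -0.1036, 0.2031]
tool_rot: [0.0, 0.694, 0.72, 0.0]
contact_force: [-1.9, -0.7, 4.5]
gripper_width: 0.131
```

Run:
```python
from h import *
need(mag(-.100,0,.203),2.13)
s=cam("side"); crop(s,310,130,410,250,"s15.png",5)
```

```text
t 30.35 pos [ 0.6386 -0.1036  0.2031] yaw 2.1 shift mm [0.1 0.3 0.1] |0| turn 0.0 after turn: [0.1 0.3 0.1] q7 0.42 w 0.131 F [-1.9 -0.7  4.5]
```

View pics/s15.png

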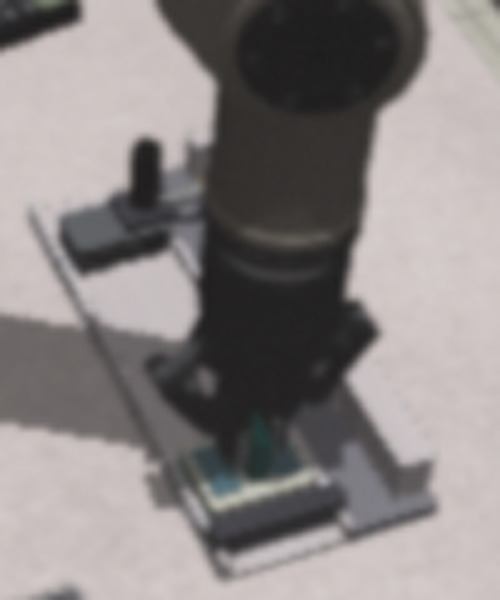

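Seated at the expected height, against the stop side. Release and go up.

Call:
play_rows(
  commands=[
    [0,0,0,0],
    [0,0,0,0],
    [0,0,0,0],
    [0,0,-0.01,0],
    [0,0,-0.03,0],
    [0,0,-0.03,0],
    [0,0,-0.03,0],
    [0,0,-0.02,0],
    [0.04,0,0,0],
    [0.04,0,0,0],
    [0.04,-0.02,0,0],
    [0.04,-0.03,0,0],
    [0.03,-0.03,0,0],
    [0,0,0,0],
  ],
  claw=0.04,
)

```text
t: 31.8
eef_pos: [0.548, 0.0884, 0.3226]
tool_rot: [-0.002, 0.691, 0.723, -0.0]
contact_force: [-0.1, -0.6, 0.5]
gripper_width: 0.468
```

Run:
```python
from h import *
t=cam("top"); cv2.imwrite("pics/t16.png",t["frame"]); crop(t,260,120,390,190,"t16c.png",6); fresh(t,"top")
s=cam("side"); crop(s,310,130,410,250,"s16.png",5)
need([.406,.310,.320],101.8)
```

```text
top body ctr [0.4047 0.3191] size [0.0459 0.047 ] yaw(64 side)=grip yaw 11.5  fin ctr [0.4052 0.3094] size [0.0139 0.0301] fin long yaw 12.3
top body ctr [0.5943 0.368 ] size [0. 0.] yaw(64 side)=grip yaw 0.0  fin ctr [nan nan] size [0. 0.] fin long yaw 0.0
t 31.9 pos [0.5512 0.0841 0.3234] yaw 2.3 shift mm [ 231.4 -136.1    3.5] |269| turn 80.5 after turn: [ -95.9 -250.8    3.5] q7 0.01 w 0.471 F [1.3 0.1 0.1]h.py:49: RuntimeWarning: Mean of empty slice.
  print(view,"body ctr",np.round(r[0],4),"size",np.round(sorted(r[1]),4),"yaw(64 side)=grip yaw %.1f"%ly(r)," fin ctr",Q.mean(0).round(4),"size",np.round(sorted(rf[1]),4),"fin long yaw %.1f"%ly(rf))
  ret = um.true_divide(
```

View pics/t16.png

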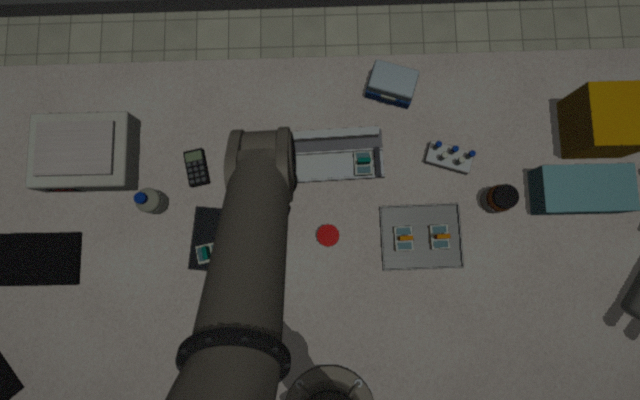

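View pics/s16.png

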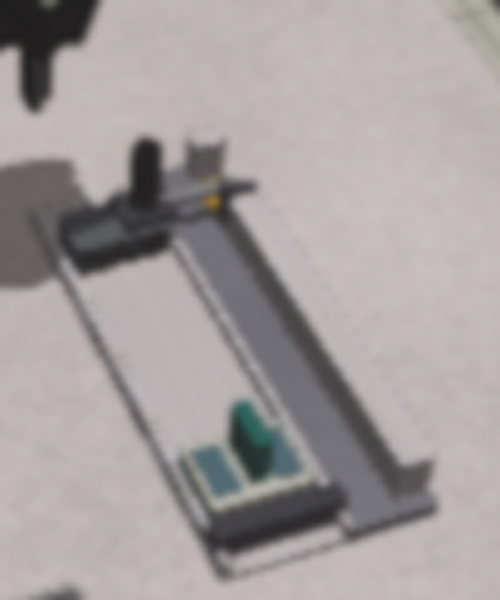

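Call:
play_rows(
  commands=[
    [0,0,0,8.0],
    [0,0,0,8.0],
    [0,0,0,8.0],
    [0,0,0,8.0],
    [0,0,0,8.0],
    [0,0,0,8.0],
    [0,0,0,8.0],
    [0,0,0,8.0],
    [0,0,0,8.0],
    [0,0,0,8.0],
    [-0.008,-0.02,0,0],
    [-0.015,-0.04,0,0],
    [-0.017,-0.044,0,0],
    [-0.017,-0.044,0,0],
    [-0.017,-0.044,0,0],
    [-0.014,-0.038,0,0],
    [-0.008,-0.02,0,0],
    [0,0,0,0],
    [0,0,0,0],
  ],
)

```text
t: 33.8
eef_pos: [0.4062, 0.3069, 0.3232]
tool_rot: [0.0, 0.994, 0.105, 0.001]
contact_force: [1.2, -0.2, -0.2]
gripper_width: 0.468
```

```bash
python3 - <<'E' 2>/dev/null
from h import *
need([.4055,.310,.201],102)
s=cam("side"); crop(s,210,70,320,210,"s17.png",5)
E
```

```text
t 33.8 pos [0.4062 0.3069 0.3232] yaw -77.9 shift mm [ -0.3  -3.2 122.2] |122| turn 0.1 after turn: [ -0.3  -3.2 122.2] q7 -1.68 w 0.468 F [ 1.2 -0.2 -0.2]
```

View pics/s17.png

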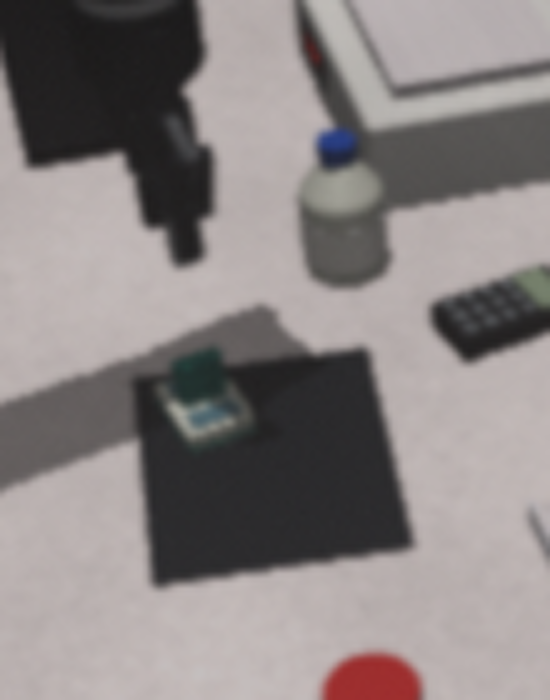

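Call:
play_rows(
  commands=[
    [0,-0.001,0.02,0],
    [0,0,0.035,0],
    [0,0,0.03,0],
    [0,0,0.015,0],
    [0,0,0.005,0],
    [0,0,0,0],
    [0,0,0,0],
  ],
)

```text
t: 34.55
eef_pos: [0.4056, 0.3085, 0.2188]
tool_rot: [-0.001, 0.994, 0.105, 0.001]
contact_force: [0.8, 0.3, 0.4]
gripper_width: 0.471
```

```bash
python3 - <<'E' 2>/dev/null
from h import *
need([.4055,.310,.201],102)
s=cam("side"); crop(s,210,70,320,210,"s18.png",5)
o,p,R=state()
for a in(-.011,.011):print(((proj(s,p+R@np.array([a,.02,.165]))-[210,70])*5).round())
E
```

```text
t 34.55 pos [0.4056 0.3085 0.2188] yaw -77.9 shift mm [ 0.2 -1.5 17.8] |18| turn 0.1 after turn: [ 0.2 -1.5 17.8] q7 -1.53 w 0.471 F [0.8 0.3 0.4]
[[187. 380.]]
[[218. 370.]]
```

View pics/s18.png

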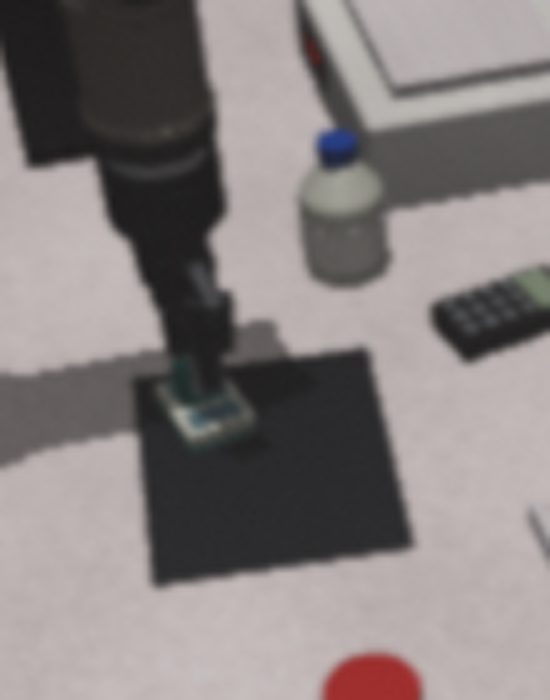

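Call:
play_rows(
  commands=[
    [-0.002,-0.001,0.008,0],
    [0,0,0.007,0],
    [0,0,0.003,0],
    [0,0,0,0],
    [0,0,0,0],
  ],
)

```text
t: 35.1
eef_pos: [0.4027, 0.3091, 0.1996]
tool_rot: [0.0, 0.994, 0.106, -0.0]
contact_force: [-0.3, 0.5, -0.2]
gripper_width: 0.468
```

Call:
play_rows(
  commands=[
    [0,0,0,0],
    [0,0,0,0],
    [0,0,0,0],
    [0,0,0,0],
    [0,0,0,0],
    [0,0,0,0],
    [0,0,0,0],
  ],
  claw=0.0,
)

```text
t: 35.8
eef_pos: [0.4029, 0.3091, 0.2]
tool_rot: [-0.0, 0.994, 0.106, 0.0]
contact_force: [0.0, -0.6, 6.7]
gripper_width: 0.132
```

Call:
play_rows(
  commands=[
    [0,0,-0.01,0],
    [0,0,-0.02,0],
    [0,0,-0.03,0],
    [0,0,-0.03,0],
    [0,0,-0.02,0],
    [0,0,-0.01,0],
    [0,0,0,0],
  ],
)

```text
t: 36.5
eef_pos: [0.4027, 0.3093, 0.3206]
tool_rot: [-0.001, 0.994, 0.106, 0.001]
contact_force: [-1.3, -0.5, -1.0]
gripper_width: 0.131
```

```bash
python3 - <<'E' 2>/dev/null
from h import *
need(mag(-.040,0,.320),2.13)
s=cam("side"); crop(s,210,70,320,210,"s19.png",5)
E
```

```text
t 36.5 pos [0.4027 0.3093 0.3206] yaw -77.8 shift mm [1.544e+02 3.942e+02 2.000e-01] |423| turn -80.0 after turn: [-3.613e+02  2.208e+02  2.000e-01] q7 -1.68 w 0.131 F [-1.3 -0.5 -1. ]
```

View pics/s19.png

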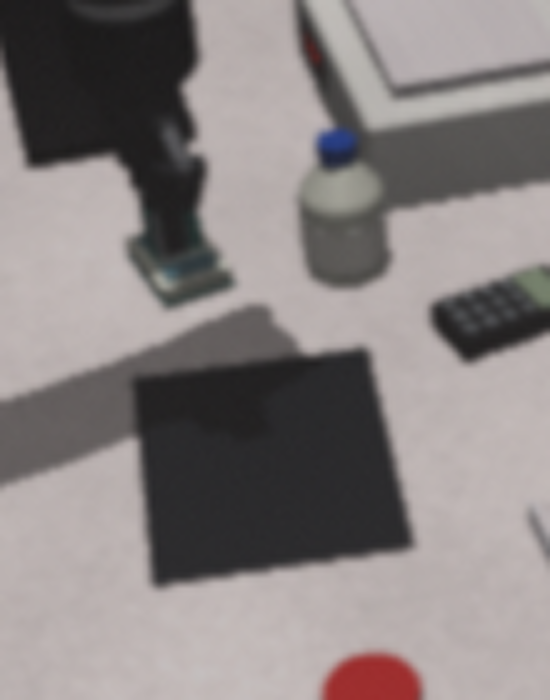

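Call:
play_rows(
  commands=[
    [0,0,0,-8.0],
    [0,0,0,-8.0],
    [0,0,0,-8.0],
    [0,0,0,-8.0],
    [0,0,0,-8.0],
    [0,0,0,-8.0],
    [0,0,0,-8.0],
    [0,0,0,-8.0],
    [0,0,0,-8.0],
    [0,0,0,-8.0],
    [0,0,0,0],
  ],
)

```text
t: 37.65
eef_pos: [0.4022, 0.3086, 0.3184]
tool_rot: [-0.0, 0.693, 0.721, -0.001]
contact_force: [-0.2, 1.3, -2.4]
gripper_width: 0.126
```

Call:
play_rows(
  commands=[
    [-0.018,0.011,0,0],
    [-0.034,0.021,0,0],
    [-0.038,0.023,0,0],
    [-0.038,0.023,0,0],
    [-0.038,0.023,0,0],
    [-0.038,0.023,0,0],
    [-0.038,0.023,0,0],
    [-0.038,0.023,0,0],
    [-0.034,0.021,0,0],
    [-0.027,0.017,0,0],
    [-0.02,0.013,0,0],
    [0,0,0,0],
    [0,0,0,0],
    [0,0,0,0],
  ],
)

```text
t: 39.05
eef_pos: [0.6365, -0.042, 0.3188]
tool_rot: [-0.001, 0.694, 0.72, -0.0]
contact_force: [-0.3, 0.6, -1.1]
gripper_width: 0.134
```

```bash
python3 - <<'E' 2>/dev/null
from h import *
need(mag(-.040,0,.203),2.13)
E
```

```text
t 39.05 pos [ 0.6365 -0.042   0.3188] yaw 2.2 shift mm [ -1.6   0.4 115.8] |116| turn 0.0 after turn: [ -1.6   0.4 115.8] q7 0.31 w 0.134 F [-0.3  0.6 -1.1]
```

Call:
play_rows(
  commands=[
    [0,0,0.02,0],
    [0,0,0.03,0],
    [0,0,0.025,0],
    [0,0,0.015,0],
    [0,0,0.003,0],
    [0,0,0,0],
    [0,0,0,0],
    [0,0,0,0],
  ],
)

```text
t: 39.85
eef_pos: [0.6375, -0.0435, 0.228]
tool_rot: [0.001, 0.694, 0.72, 0.001]
contact_force: [0.0, 0.2, -2.0]
gripper_width: 0.131
```

```bash
python3 - <<'E' 2>/dev/null
from h import *
need(mag(-.040,0,.203),2.13)
s=cam("side"); crop(s,310,130,410,250,"s20.png",5)
E
```

```text
t 39.85 pos [ 0.6375 -0.0435  0.228 ] yaw 2.1 shift mm [ 0.  -0.9 25. ] |25| turn 0.0 after turn: [ 0.  -0.9 25. ] q7 0.37 w 0.131 F [ 0.   0.2 -2. ]
```

View pics/s20.png

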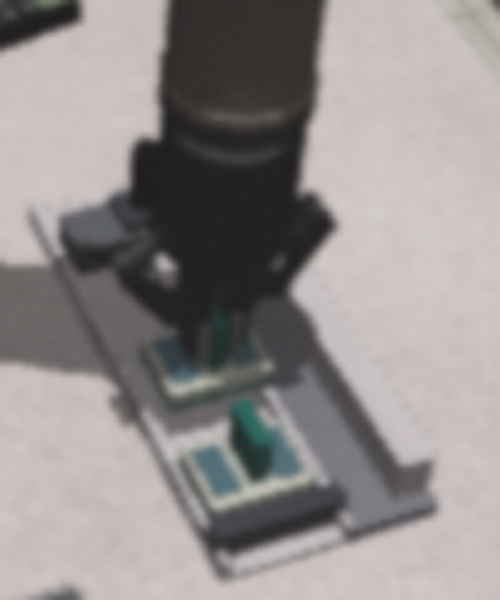

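Square and clear of the first cassette. Lower.

Call:
play_rows(
  commands=[
    [0,-0.0005,0.006,0],
    [0,0,0.006,0],
    [0,0,0.005,0],
    [0,0,0,0],
  ],
)

```text
t: 40.3
eef_pos: [0.6361, -0.0433, 0.2085]
tool_rot: [-0.001, 0.694, 0.72, -0.001]
contact_force: [0.4, 0.5, -1.2]
gripper_width: 0.132
```

Call:
play_rows(
  commands=[
    [0,0,0.004,0],
    [0,0,0.003,0],
    [0,0,0,0],
    [0,0,0,0],
  ],
)

```text
t: 40.7
eef_pos: [0.6365, -0.0434, 0.2027]
tool_rot: [-0.0, 0.694, 0.72, -0.0]
contact_force: [0.4, -0.8, -1.5]
gripper_width: 0.133
```

Call:
play_rows(
  commands=[
    [0,0,0.0015,0],
    [0,0,0,0],
    [0,0,0,0],
  ],
)

```text
t: 41.0
eef_pos: [0.6367, -0.0435, 0.202]
tool_rot: [0.0, 0.694, 0.72, 0.0]
contact_force: [-2.3, 0.9, 4.8]
gripper_width: 0.134
```

Call:
play_rows(
  commands=[
    [0,0,0,0],
    [0,0,0,0],
    [0,0,0,0],
    [0,0,-0.01,0],
    [0,0,-0.03,0],
    [0,0,-0.03,0],
    [0,0,-0.03,0],
    [0,0,-0.02,0],
    [0.03,0,0,0],
    [0.04,0.005,0,0],
    [0.04,0.008,0,0],
    [0.03,0.005,0,0],
    [0,0,0,0],
    [0,0,0,0],
  ],
  claw=0.05,
)

```text
t: 42.4
eef_pos: [0.6492, 0.098, 0.3216]
tool_rot: [0.0, 0.693, 0.721, 0.0]
contact_force: [-0.1, -1.2, 0.2]
gripper_width: 0.582
```

```bash
python3 - <<'E' 2>/dev/null
from h import *
need([.6517,.1025,.223],2.13)
t=cam("top"); cv2.imwrite("pics/t21.png",t["frame"])
s=cam("side"); crop(s,310,110,410,250,"s21.png",4); cv2.imwrite("pics/s21f.png",s["frame"])
E
```

```text
t 42.4 pos [0.6492 0.098  0.3216] yaw 2.3 shift mm [ 4.4  2.7 98.6] |99| turn 0.1 after turn: [ 4.4  2.7 98.6] q7 0.10 w 0.582 F [-0.1 -1.2  0.2]
```

View pics/t21.png

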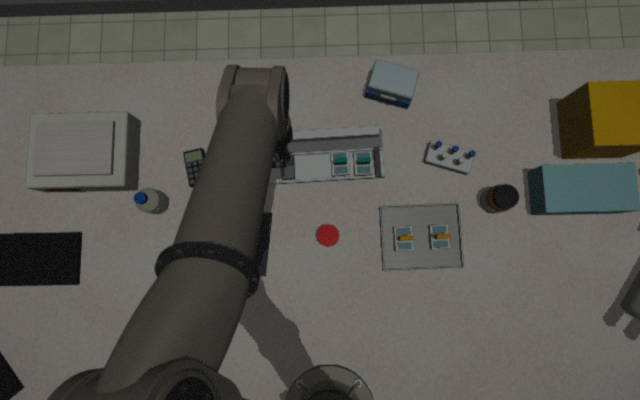

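View pics/s21.png

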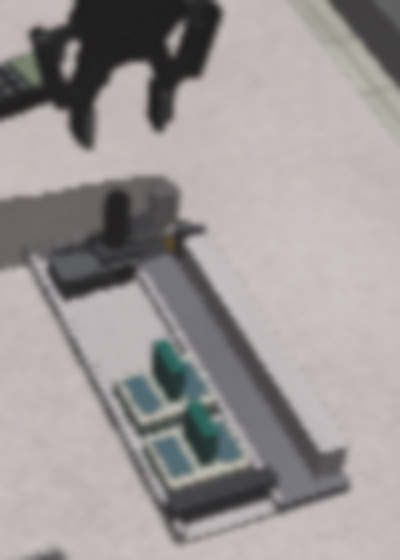

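View pics/s21f.png

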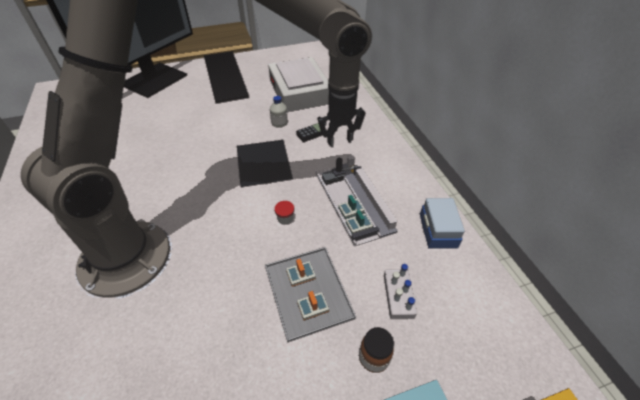

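Call:
play_rows(
  commands=[
    [0.003,0.001,0.02,0],
    [0,0,0.02,0],
    [0,0,0,0],
    [0,0,0,0],
  ],
  claw=0.06,
)

```text
t: 42.9
eef_pos: [0.6502, 0.0988, 0.2816]
tool_rot: [0.0, 0.694, 0.72, -0.0]
contact_force: [0.0, 0.0, -0.4]
gripper_width: 0.705
```

```bash
python3 - <<'E' 2>/dev/null
from h import *
need([.6517,.102,.223],2.13)
E
```

```text
t 42.9 pos [0.6502 0.0988 0.2816] yaw 2.0 shift mm [ 3.2  1.6 58.6] |59| turn -0.1 after turn: [ 3.2  1.6 58.6] q7 0.11 w 0.705 F [ 0.   0.  -0.4]
```

Call:
play_rows(
  commands=[
    [0.003,0.0015,0.015,0],
    [0,0,0.02,0],
    [0,0,0.015,0],
    [0,0,0.008,0],
    [0,0,0,0],
    [0,0,0,0],
  ],
)

```text
t: 43.5
eef_pos: [0.6518, 0.1031, 0.2235]
tool_rot: [0.0, 0.694, 0.72, 0.0]
contact_force: [1.0, -0.4, -0.1]
gripper_width: 0.699
```

Call:
play_rows(
  commands=[
    [0,0,0,0],
    [0,0,0,0],
    [0,0,0,0],
    [0,0,0,0],
    [0,0,0,0],
    [0,0,0,0],
    [0,0,0,0],
    [0,0,0,0],
  ],
  claw=0.0,
  force=80,
)

```text
t: 44.3
eef_pos: [0.6514, 0.1033, 0.2241]
tool_rot: [-0.0, 0.694, 0.72, 0.0]
contact_force: [-3.6, 0.6, 6.9]
gripper_width: 0.214
```

```bash
python3 - <<'E' 2>/dev/null
from h import *
need([.6517,.1015,.223],2.13)
s=cam("side"); crop(s,310,110,410,250,"s22.png",4)
E
```

```text
t 44.3 pos [0.6514 0.1033 0.2241] yaw 2.1 shift mm [-1.8  0.2  1.1] |2| turn 0.0 after turn: [-1.8  0.2  1.1] q7 0.14 w 0.214 F [-3.6  0.6  6.9]
```

View pics/s22.png

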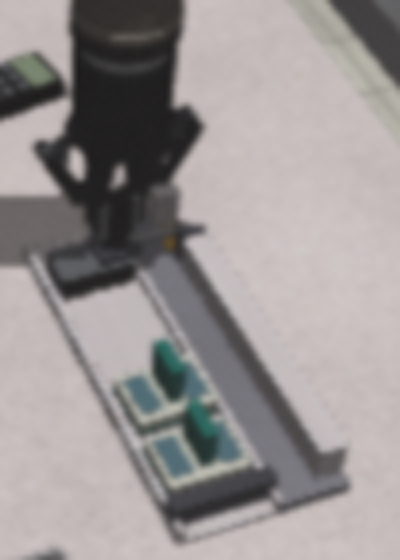

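Call:
play_rows(
  commands=[
    [0.004,0,0,0],
    [0.004,0,0,0],
    [0.004,0,0,0],
    [0.001,0,0,0],
    [0,0,0,0],
    [0,0,0,0],
  ],
)

```text
t: 44.95
eef_pos: [0.6511, 0.1128, 0.224]
tool_rot: [0.001, 0.695, 0.719, -0.001]
contact_force: [-2.2, -8.1, 5.2]
gripper_width: 0.215
```

Call:
play_rows(
  commands=[
    [0.001,-0.004,0,0],
    [0,-0.005,0,0],
    [0,-0.005,0,0],
    [0,-0.005,0,0],
    [0,-0.003,0,0],
    [0,0,0,0],
    [0,0,0,0],
  ],
)

```text
t: 45.65
eef_pos: [0.6301, 0.1132, 0.224]
tool_rot: [0.003, 0.695, 0.719, -0.0]
contact_force: [2.6, -8.2, -0.0]
gripper_width: 0.218
```

```bash
python3 - <<'E' 2>/dev/null
from h import *
need(mag(.112,0,.223),2.13)
s=cam("side"); crop(s,310,110,410,250,"s23.png",4)
E
```

```text
t 45.65 pos [0.6301 0.1132 0.224 ] yaw 2.0 shift mm [-4.8  0.7  1.1] |5| turn -0.2 after turn: [-4.8  0.7  1.1] q7 0.12 w 0.218 F [ 2.6 -8.2 -0. ]
```

View pics/s23.png

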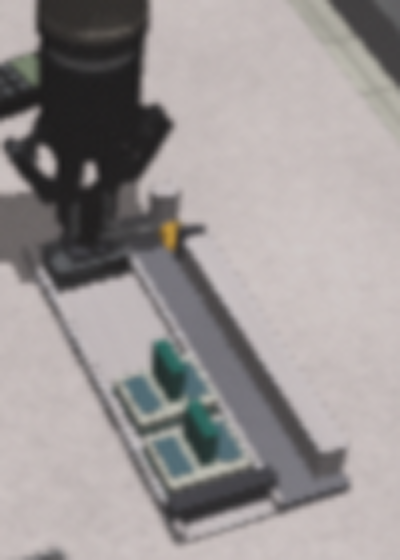

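Call:
play_rows(
  commands=[
    [-0.005,0.001,0,0],
    [-0.01,0,0,0],
    [-0.01,0,0,0],
    [-0.01,0,0,0],
    [-0.01,0,0,0],
    [-0.01,0,0,0],
    [-0.01,0,0,0],
    [-0.01,0,0,0],
    [-0.01,0,0,0],
    [-0.007,0,0,0],
    [-0.005,0,0,0],
    [-0.005,0,0,0],
    [-0.005,0,0,0],
    [-0.004,0,0,0],
    [-0.004,0,0,0],
    [0,0,0,0],
    [0,0,0,0],
  ],
)

```text
t: 47.4
eef_pos: [0.6348, -0.0008, 0.224]
tool_rot: [0.002, 0.694, 0.72, 0.0]
contact_force: [1.5, -6.2, 4.7]
gripper_width: 0.213
```

```bash
python3 - <<'E' 2>/dev/null
from h import *
need(mag(-.016,0,.223),2.13)
s=cam("side"); crop(s,310,110,410,250,"s24.png",4)
E
```

```text
t 47.4 pos [ 0.6348 -0.0008  0.224 ] yaw 2.0 shift mm [-18.7   0.3   1.1] |19| turn -0.1 after turn: [-18.7   0.3   1.1] q7 0.30 w 0.213 F [ 1.5 -6.2  4.7]
```

View pics/s24.png

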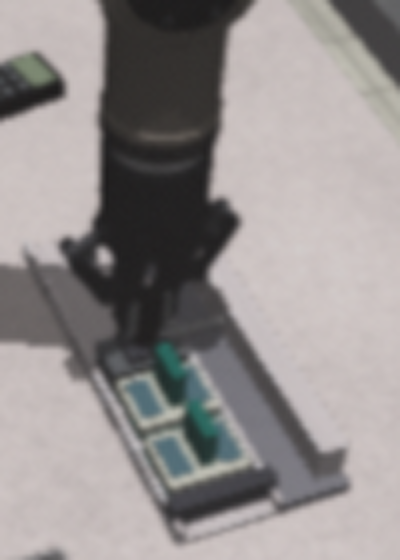

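Call:
play_rows(
  commands=[
    [-0.004,0,0,0],
    [-0.004,0,0,0],
    [-0.004,0,0,0],
    [-0.004,0,0,0],
    [0,0,0,0],
    [0,0,0,0],
  ],
)

```text
t: 48.05
eef_pos: [0.6354, -0.0166, 0.224]
tool_rot: [0.002, 0.694, 0.72, 0.0]
contact_force: [0.2, -7.5, 4.4]
gripper_width: 0.216
```

```bash
python3 - <<'E' 2>/dev/null
from h import *
need(mag(-.016,0,.223),2.13)
s=cam("side"); crop(s,310,110,410,250,"s25.png",4)
E
```

```text
t 48.05 pos [ 0.6354 -0.0166  0.224 ] yaw 2.0 shift mm [-2.9  0.3  1. ] |3| turn -0.1 after turn: [-2.9  0.3  1. ] q7 0.32 w 0.216 F [ 0.2 -7.5  4.4]
```

View pics/s25.png

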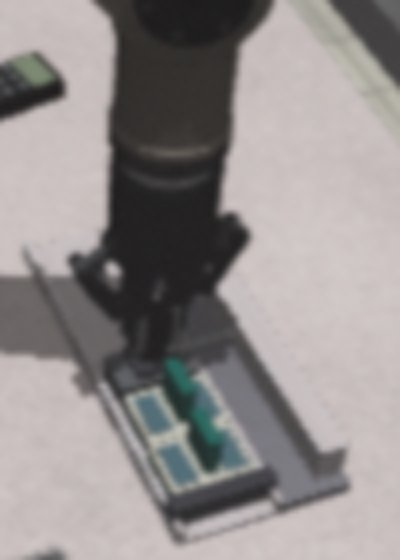

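Call:
play_rows(
  commands=[
    [-0.002,0,0,0],
    [-0.002,0,0,0],
    [-0.002,0,0,0],
    [0,0,0,0],
    [0,0,0,0],
  ],
)

```text
t: 48.6
eef_pos: [0.6358, -0.0183, 0.2241]
tool_rot: [-0.001, 0.693, 0.721, 0.002]
contact_force: [-0.2, 3.6, 8.3]
gripper_width: 0.215
```

Call:
play_rows(
  commands=[
    [0.001,0,0,0],
    [0,0,0,0],
  ],
)

```text
t: 48.8
eef_pos: [0.6358, -0.018, 0.2241]
tool_rot: [-0.0, 0.693, 0.721, 0.002]
contact_force: [-0.1, 2.1, 6.3]
gripper_width: 0.211
```

Call:
play_rows(
  commands=[
    [0,0,0,0],
    [0,0,0,0],
    [0,0,0,0],
    [0,0,0,0],
    [0,0,-0.01,0],
    [0,0,-0.03,0],
    [0,0,-0.04,0],
    [0,0,-0.04,0],
    [0,0,-0.02,0],
    [0.04,-0.02,0,0],
    [0.04,-0.03,0,0],
    [0.04,-0.03,0,0],
    [0.04,-0.03,0,0],
    [0.04,-0.03,0,0],
    [0.04,-0.02,0,0],
    [0.03,0,0,0],
    [0,0,0,0],
    [0,0,0,0],
  ],
  claw=0.05,
)

```text
t: 50.6
eef_pos: [0.465, 0.2447, 0.3637]
tool_rot: [0.0, 0.693, 0.721, 0.0]
contact_force: [0.0, -1.3, -1.2]
gripper_width: 0.588
```

```bash
python3 - <<'E' 2>/dev/null
from h import *
need(mag(-.016,0,.223),2.13)
t=cam("top"); cv2.imwrite("pics/t26.png",t["frame"]); crop(t,260,120,390,190,"t26c.png",6)
s=cam("side"); crop(s,310,110,410,250,"s26.png",4); cv2.imwrite("pics/s26f.png",s["frame"])
E
```

```text
t 50.6 pos [0.465  0.2447 0.3637] yaw 2.2 shift mm [-270.6  160.3  140.8] |345| turn 0.1 after turn: [-270.3  160.8  140.8] q7 -0.36 w 0.588 F [ 0.  -1.3 -1.2]
```

View pics/t26.png

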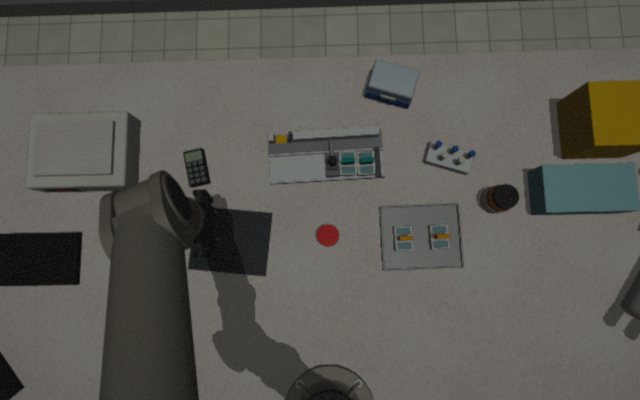

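View pics/t26c.png

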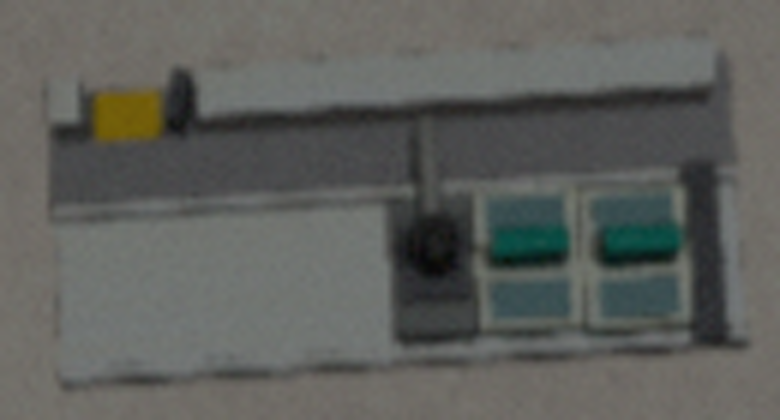

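View pics/s26.png

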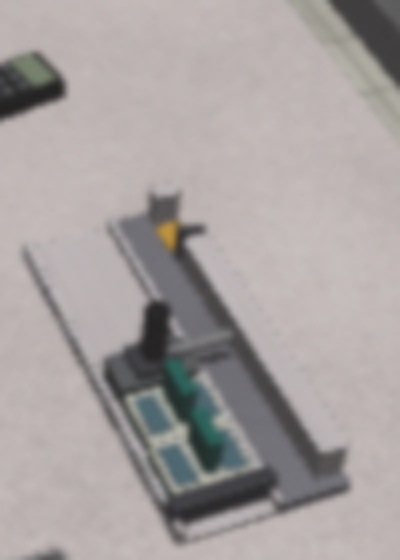

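View pics/s26f.png

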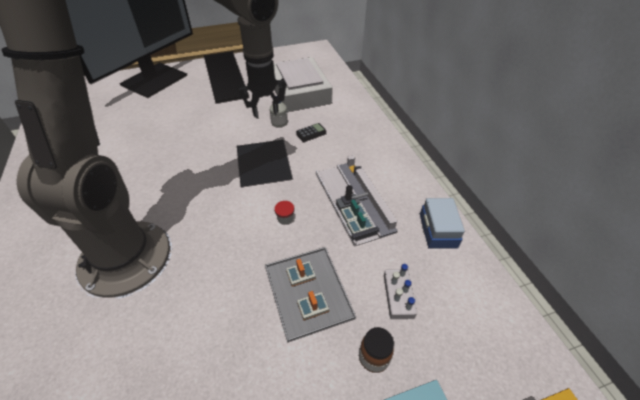

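Call:
play_rows(
  commands=[
    [0,0,0,0],
    [0,0,0,0],
    [0,0,0,0],
  ],
)

```text
t: 51.0
eef_pos: [0.4653, 0.2437, 0.3632]
tool_rot: [-0.0, 0.694, 0.72, -0.0]
contact_force: [0.5, -0.4, 0.3]
gripper_width: 0.581
```

Run:
```python
from station import bot
print(bot.hand_in())
```

```text
the job is handed in; nothing more can be done
None
```

The magazine is reloaded, and I handed the job in at about 51 s. I latched the follower open in its notch and laid both spent cassettes flat in the tray. I then set the two fresh cassettes that were there flat and square in the lane, freed the knob and guided the follower closed. It reported no verdict.

- **Last pictures:** both cameras show the two teal cassettes touching each other, the stop and the follower face. The knob is out of the notch, both orange cassettes are in the tray, the warming plate is empty and no bystander has visibly moved. The gripper was open and well clear of everything.
- **Follower closing:** as it closed, the spring pull on the wrist (about 7.5 N) dropped to nothing as the row came up tight.
- **Disagreements:** the two cameras differed by several millimetres on the fresh cassettes' positions. The grasps still landed well on the fins. I saw no cassette knocked aside and no grip slip.

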